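# Load the lamp ageing box

## Robot

A 6-joint arm with a two-finger parallel gripper is mounted at the origin on a cart in front of the work surface, level with it; the furniture and walls round the work are solid. World frame = base frame: x ahead of the robot, y to its left, z up, the work surface at z = 0. Lengths are in mm, angles in rad, forces in N, time in s.
With the tool pointing down it reaches from about 300 to 775 mm from the base axis. Payload 14.6 kg.
Tool frame: the origin (TCP) lies between the finger pads; the fingertips stand 25 mm ahead of it and the grasp point (between the pads) lies 6 mm ahead of it; z points along the fingers, y is the line along which they close (so a half turn about z gives the same grasp; the last joint's range is limited). The gripper opens to 94 mm and grips with 3 to 60 N. Pads are 16 mm wide; open, the fingers measure 119 mm over their backs; the gripper's body (75 mm by 177 mm) begins 78 mm behind the grasp point.
Start: joints at [1.148, 0.3, 1.521, -0, 1.321, -0.067], TCP at [191.584, 515.543, 199.746] pointing down, gripper open.
Joint ranges: [-3.03, 3.03], [-0.79, 2.21], [0.23, 2.52], [-1.04, 4.18], [0, 3.07], [-2.55, 2.55]. Speed limits (rad/s): [2.22, 2.22, 2.57, 3.14, 3.14, 3.14].

## Interface

Orientations are given as [roll, pitch, yaw] about the fixed x, y, z axes, in that order (R = Rz(yaw) Ry(pitch) Rx(roll)).
In Python, from cell import manip gives the robot as it stands. The module is installed in compiled form; this text tells all that it offers.
- The arm moves only by the tool step_arm, never from a script. Its argument "series" is one flat list of numbers, 5 for each row, row after row: the shift along the world's x, y, z in mm, then the turn about the world's z in rad, then the closure, from 0 (fully open) to 1 (shut). In form: [dx, dy, dz, spin, jaw, dx, dy, dz, spin, jaw, ...]. A call has 1 to 20 rows; each row shifts and turns the commanded pose from where the row before left it; what a row does not reach is not made up. A row lasts 1/8 s, in which the tool goes at most 62.5 mm and 10.7 degrees, less where a joint would pass 70% of its speed; a pose out of reach is approached as far as the arm can. A call is refused whole if a number of a shift passes 62.5 or a number of a turn 0.188, either way. A call with a gripper value outside its range is refused whole. The fingers move at their own pace and stop on an object; "squeeze" is the grip in N (left out, the last holds). Time passes only in rows, so rows that do not move let the fingers close. It gives the time, the measured TCP pose, the force, the opening and the grip force at its end, in the units of the state.
- manip.read_state(): the state, without advancing time (a new reading comes with each control period).
- manip.camera(name): name is "scene" or "top"; returns (picture, depth): 480x640x3 uint8, blue, green, red; 480x640 float32, mm along the optical axis (not along the pixel's ray), 0 where there is no reading.
- manip.camera_info(name): a dict with "fovy" (degrees; the focal length in pixels is half the picture's height over the tangent of half this angle, whatever the lens; pixels are square), "cx", "cy" (the principal point, pixels), "eye" and "orientation" of the camera in the world. Camera axes: x right, y down, z forward; pixel columns grow to the right and rows downward; lengths in mm; the calibration is good to about 2 mm. A picture is of the moment at which its call begins. camera_info takes no time and is no camera call.
- manip.sign_off(): hands the job in; it is judged then, once.
The state is a dict: "clock": time; "joints": joint angles; "qd": joint speeds; "effort": joint torques, N m; "eef_pos": TCP position; "eef_rot": TCP orientation; "wrist_force": force on the tool from outside, world axes, zero at the start; "moment": the same for the moment, N m; "finger_gap": finger opening in mm; "finger_force": force on a finger pad.
Only numpy, scipy, OpenCV 4.12 (cv2) and the standard library are available. Lean on these libraries where they do the work, as an engineer would, in place of code of your own. Each camera call takes 0.05 s, during which the arm holds its last target. There are 200 camera calls.

## Task

Put the repaired LED lamp modules on soak: hang every lamp module that stands on the bench in a bayonet socket of its own on the ageing box's carriage, and twist it clockwise until its lugs drop into the locking notches. Then push the loaded carriage fully home into the box, and push the door shut until its sprung latch snaps behind the strike. Do not knock the screwdriver, heatsink and tape roll aside.

Things in the scene. Friction and masses are not known exactly. Their poses are not given: they have to be found in the camera images.
- lamp_1: LED lamp module, 47 mm tall, 90 g, standing on its base. Origin: centre of its underside, z up. Grey oblong body with rounded ends, 48 mm long (x) by 30 mm wide (y), 21 to 47 mm above the underside (top 4 mm: narrower white diffuser): grip across the 30 mm flats, 24 to 42 mm up. Below it a round white foot 38 mm across, and at its very bottom two brass lugs. Half a turn makes no difference.
- lamp_2: Second lamp module, like lamp_1. The lugs stick out along +x and -x, in line with the long side of the body, to 28 mm from the axis; each is 7 mm wide and 5 mm tall (0 to 5 mm above the underside). May be absent.
- lamp_3: Third lamp module, like lamp_1. May be absent (any one of the three may be). They stand on a blue mat 2 mm thick.
- socket_1 (a point): Left bayonet socket (seen from the robot): its centre on the carriage deck, 20 mm above the bench; rides with the carriage. Its x axis is the lugs' LOCKED direction. The lamp goes in with its lug line turned 1.05 rad (60 deg) anticlockwise of that, seen from above, straight down until the lugs stand on ledges 6 mm above the deck; then it is twisted 60 deg clockwise. Half turns are alike.
- socket_2 (a point): Middle socket, like socket_1, 70 mm from its neighbours. At the end of the clockwise twist posts stop the lugs; there the ledges end in 11 mm wide notches and the lamp drops 6 mm, by its weight when let go or when lowered, until its underside lies on the deck. Play at entry: about 2.5 mm and 5 deg each way; a 14 mm wall keeps the lugs from going anticlockwise.
- socket_3 (a point): Right socket, like socket_1. All parts white plastic: a clear round well 43 mm across, around it the ledges and, over the notch side, two hook arms (14 to 18 mm above the deck, 22 to 32 mm from the centre) under which the lugs pass. Nothing of a socket is higher than 18 mm above the deck.
- carriage (a joint): Slide of the carriage: 0 = fully home at its stop in the box, 0.130 m = fully drawn out towards the robot at its stop. Stays where left, friction about 2 N. The sockets' centres lie 78 mm in front of the box's front plane when fully out, 52 mm behind it when home. Starts part-way out (0.06 to 0.095), with the sockets too near or under the roof to load: draw it out first.
- carriage_handle (a point): Middle of the carriage's bow handle: level round bar 10 mm thick, 68 mm long across the front (its y), 60 mm above the bench, over a fascia 38 mm high. Pinch it from above, front to back, or push it. x axis points into the box along the slide, z up. Lamps in sockets stand about 30 mm behind it. Home, the bar's front is 8 mm before the box's front plane: fingers can stay in front of the roof.
- box_front (a point): Middle of the upper front edge of the ageing box, a fixed grey sheet-metal housing 225 mm wide, 112 mm deep, 92 mm high, open to the robot; x axis points into the box, y to its left, z up. The roof begins here, 92 mm above the bench.
- door (a joint): Door of the box: 0 = shut, grows as it opens towards the robot, at most 1.95 rad; stays where left. Upright pan 222 mm wide, 6 to 90 mm above the bench, 0.35 kg, hinged at the box's left front edge. Starts about square to the box, outer face to the left. Near 0.08 to 0.02 rad the latch bolt rides over the strike (up to about 6 N at the free edge), then snaps in.
- door_hinge (a point): Point on the door's upright hinge axis, 50 mm above the bench, 13.5 mm in front of the box's front plane at its left end. In its frame, which turns with the door, the door runs along -y to -222 mm and its outer face lies at x = -14 mm and faces -x.
- door_edge (a point): Good place to push: point on the door's outer face, 50 mm from its free edge (right when shut), 172 mm from the hinge, 50 mm above the bench. Moves with the door; x axis points into the door, y towards the hinge. The latch's thumb stud (8 mm thick, 10 mm proud) sits 30 mm nearer the free edge.
- latch_bolt (a joint): Sprung bevelled bolt in the door's free edge: 0 = sprung out (door open, or latched), up to 0.008 m when pushed in. The strike is a steel post at the box's right front edge, standing 28 mm forward of the front plane beside the shut door. Door shut with 0.002 or less here: latched.
- screwdriver: Precision screwdriver lying on the bench, 146 mm long, 12 mm thick; a bystander. Origin under its middle.
- heatsink: Small finned heatsink, 26 x 32 x 14 mm; a bystander. Origin at the centre of its underside.
- tape_roll: Roll of amber tape lying flat, 61 mm across, 12 mm high; a bystander. Origin at the centre of its underside.
There are look-alikes about, which are no part of the job. What is shaped like the lamp_1 but green or turquoise is not meant.

How it is judged:
By the outcome, as a careful person would: the job done as asked, in the order asked, and still so for the second after the job is handed in, with the robot touching nothing.
Of lamp_1, lamp_2, lamp_3 only 2 to 3 are there at a start; the rules pass over those that are not, and their reading is None.
At some moment in a run one of lamp_1, lamp_2, lamp_3 may be knocked a few centimetres aside while the robot is not near it.
It also fails if it takes over 210 s, if anything falls off the work surface, if the arm or the gripper's body presses on something with over 40 N, if the wrist force passes 120 N, or if a joint passes its speed limit or range.

## Working session

There is one attempt and no reset: what is moved stays moved. The work goes in short steps, Python scripts to look and compute and a tool call to move; the robot and the scene stay as the last step left them, time stands still between calls to the robot, and variables do not carry over. Pictures are saved under pics/ and viewed, at most 14 in all, crops included, and the job is handed in when it is done.

Besides the shell and the picture viewer there is one more tool, called after "Call:" by a JSON object that holds its "name" and its "arguments". step_arm: Moves the arm, as the interface text tells. Its arguments: {"type":"object","properties":{"series":{"type":"array"},"squeeze":{"type":"number"}},"required":["series"]}

```bash
mkdir -p pics; cat > h.py <<'E'
import numpy as np, cv2
from cell import manip
from scipy.spatial.transform import Rotation as R
def cam(n):
    p,d=manip.camera(n); i=manip.camera_info(n); return p,d,i
def Rm(i):
    o=np.array(i["orientation"],float)
    return o if o.shape==(3,3) else (R.from_euler('xyz',o).as_matrix() if o.size==3 else R.from_quat(o).as_matrix())
def cloud(d,i):
    f=240/np.tan(np.radians(i["fovy"])/2)
    v,u=np.mgrid[:480,:640]
    c=np.stack([(u-i["cx"])*d/f,(v-i["cy"])*d/f,d],-1)
    w=c@Rm(i).T+np.array(i["eye"]); w[d==0]=np.nan
    return w
def proj(P,i):
    f=240/np.tan(np.radians(i["fovy"])/2)
    c=(np.atleast_2d(P)-np.array(i["eye"]))@Rm(i)
    return c[:,:2]/c[:,2:]*f+[i["cx"],i["cy"]]
E
python3 - <<'E'
from h import *
print(manip.read_state())
for n in("scene","top"):
    p,d,i=cam(n); print(n,i); cv2.imwrite(f"pics/{n}0.png",p); np.save(f"{n}0.npy",cloud(d,i))
E
```

```text
{'clock': 0.0, 'joints': array([ 1.14840625e+00,  3.00493829e-01,  1.52159544e+00, -9.32727600e-06,
        1.32070113e+00, -6.66004373e-02]), 'qd': array([ 0.00173888,  0.00028129, -0.00123137,  0.00033788, -0.00078343,
       -0.00164726]), 'effort': array([ 2.54308634e-04, -5.31803405e+01, -3.52740884e+01,  7.08354078e-02,
        2.43672665e-02, -8.86278963e-05]), 'eef_pos': array([191.47343209, 515.29937798, 199.16779518]), 'eef_rot': array([-3.14039696e+00, -7.06972391e-05,  2.78580529e+00]), 'wrist_force': array([-0.39553009, -0.19746222, -0.62768827]), 'moment': array([-0.02174929,  0.01184782, -0.00285966]), 'finger_force': 0.0, 'finger_gap': 94.09274213014906}
scene {'fovy': 54.19218157158228, 'cx': 319.7806617192998, 'cy': 241.40484216794184, 'eye': array([    7.80574057, -1005.68852991,   821.91280252]), 'orientation': array([-2.17476046,  0.02067323, -0.51275854])}
top {'fovy': 44.034197984634126, 'cx': 316.1978615147569, 'cy': 233.19963329460325, 'eye': array([ 262.81343993,  -67.83909806, 1546.55009884]), 'orientation': array([-2.97611758, -0.01525868, -1.54872289])}
```

View pics/scene0.png

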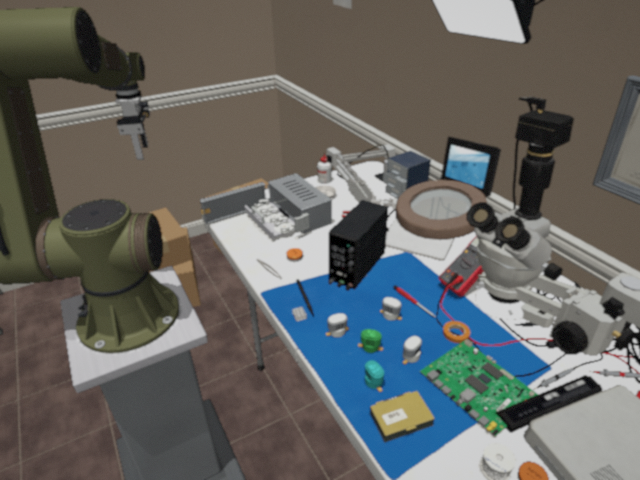

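View pics/top0.png

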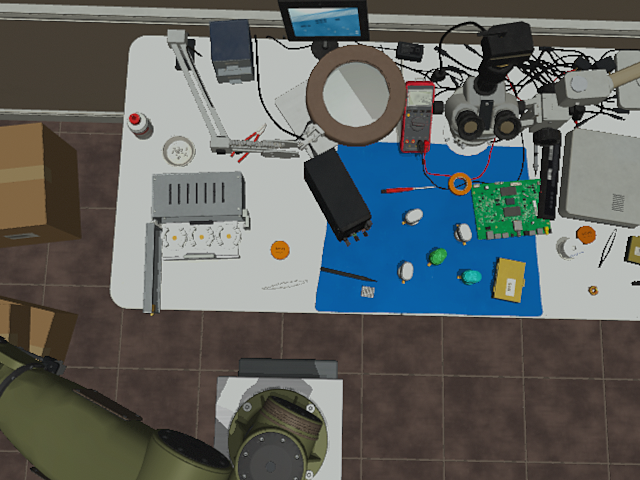

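The lamp candidates in the top view are the grey/white ones at (414,217), (463,233) and (405,271). The look-alikes are green (438,257), turquoise (471,277), and a white disc off the mat at (571,248). I choose the three grey ones on the mat and check them, and the box, in close crops.

```bash
cat > m.py <<'E'
from h import *
p=cv2.imread("pics/top0.png"); W=np.load("top0.npy")
a=cv2.resize(p[195:295,375:495],None,fx=4,fy=4,interpolation=cv2.INTER_CUBIC)
b=cv2.resize(p[160:320,135:300],None,fx=3.6,fy=3.6,interpolation=cv2.INTER_CUBIC)
cv2.imwrite("pics/crop.png",a); cv2.imwrite("pics/cropb.png",b)
z=W[...,2]
for (u,v) in [(414,217),(463,233),(405,271),(438,257),(471,277)]:
    s=(slice(v-16,v+17),slice(u-16,u+17)); w=W[s].reshape(-1,3); m=(w[:,2]>34)
    q=w[m]; c=q.mean(0); r=cv2.minAreaRect(q[:,:2].astype(np.float32))
    e,V=np.linalg.eigh(np.cov(q[:,:2].T)); print((u,v),m.sum(),c.round(1),r,"top",np.percentile(q[:,2],[50,95]).round(1),"yaw",np.arctan2(V[1,1],V[0,1]).round(3),np.sqrt(e*12).round(0))
for n,(u,v) in dict(bench=(280,290),mat=(440,290),roofmid=(198,190),roofFL=(154,212),roofFR=(243,212),doortop1=(153,226),doortop2=(150,305),psu=(335,190),tape=(280,250),lamparm=(265,147),sink=(368,292)).items(): print(n,W[v,u].round(1))
# high map
for s in ((slice(160,320),slice(135,260)),): 
    zz=z[s]; print(np.nanmax(zz))
pm=(z>60)&(W[...,0]>250); pm[:, :300]=0; pm[:,380:]=0
print("psu",np.nanmin(W[pm],0),np.nanmax(W[pm],0))
E
python3 m.py
```

```text
(414, 217) 189 [ 564.9 -336.2   47.3] ((565.8682250976562, -337.2861328125), (29.929187774658203, 46.082183837890625), 29.923635482788086) top [47.2 53.5] yaw 2.111 [28. 43.]
(463, 233) 205 [ 524.8 -466.3   46.6] ((525.0119018554688, -467.0849914550781), (46.22703170776367, 33.28075408935547), 10.428512573242188) top [47.1 53.9] yaw -2.874 [30. 43.]
(405, 271) 202 [ 421.5 -316.9   46.8] ((422.50408935546875, -317.86114501953125), (31.72063636779785, 46.70503616333008), 74.49050903320312) top [47.  53.3] yaw 2.993 [29. 43.]
(438, 257) 198 [ 461.6 -398.1   47.4] ((462.0797119140625, -398.7351379394531), (30.205888748168945, 47.01018142700195), 46.37794876098633) top [47.2 53.6] yaw 2.367 [29. 44.]
(471, 277) 200 [ 412.  -482.7   47.3] ((412.2922058105469, -484.2561950683594), (28.78682518005371, 49.357391357421875), 1.3800255060195923) top [47.8 53.2] yaw 1.571 [28. 44.]
bench [369.4   4.8   4. ]
mat [ 380.  -413.9   -8.6]
roofmid [608.7 214.2  91.8]
roofFL [550.  320.6  90.5]
roofFR [557.6 100.4  80.8]
doortop1 [513.  318.3  99.7]
doortop2 [319.9 315.6  87.7]
psu [ 600.2 -126.5  163.1]
tape [471.9   7.4  18.8]
lamparm [695.7  42.9 184.7]
sink [ 369.1 -223.     9.7]
103.8174469219598
psu [ 497.91384916 -241.85494479   60.05504923] [1093.20355631  -31.59657615  290.74558135]
```

View pics/crop.png

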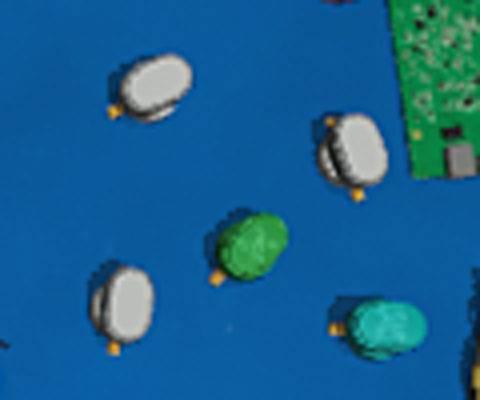

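View pics/cropb.png

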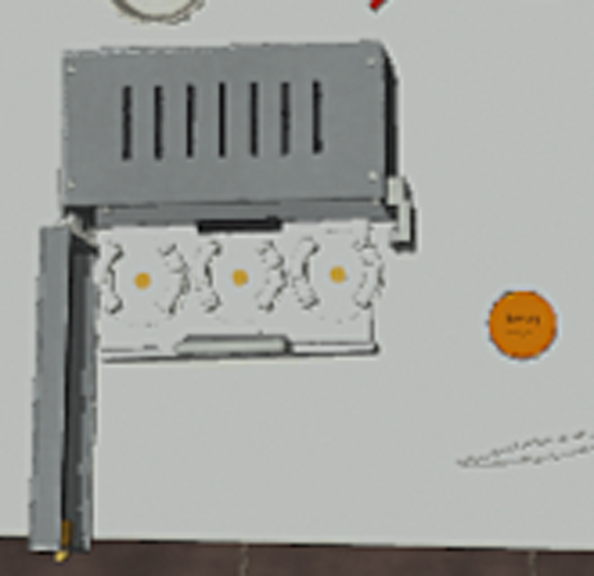

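```bash
cat >> h.py <<'E'
from scipy.optimize import minimize
def ray(u,v,z,i):
    f=240/np.tan(np.radians(i["fovy"])/2)
    d=Rm(i)@np.array([(u-i["cx"])/f,(v-i["cy"])/f,1.]); e=np.array(i["eye"])
    return e+d*(z-e[2])/d[2]
def lampmask(p):
    h=cv2.cvtColor(p,cv2.COLOR_BGR2HSV); return ((h[...,1]<70)&(h[...,2]>90))
def sil(q,i,S=4,zb=2,off=(0,0),sh=(0,0)):
    x,y,t=q; c,s=np.cos(t),np.sin(t); a=np.linspace(0,2*np.pi,33)
    X=15*np.cos(a)+9*np.sign(np.cos(a)); Y=15*np.sin(a)
    P=lambda X,Y,z:np.c_[x+c*X-s*Y,y+s*X+c*Y,np.full(X.shape,z+zb)]
    m=np.zeros((sh[0]*S,sh[1]*S),np.uint8)
    for pts in (np.r_[P(X,Y,21.),P(X,Y,43.),P(X*.9,Y*.9,47.)],np.r_[P(19*np.cos(a),19*np.sin(a),5.),P(19*np.cos(a),19*np.sin(a),21.)]):
        u=(proj(pts,i)-off+.5)*S
        cv2.fillConvexPoly(m,cv2.convexHull((u*16).astype(np.int32)),255,shift=4)
    return cv2.resize(m,(sh[1],sh[0]),interpolation=cv2.INTER_AREA)/255.
def fitlamp(p,i,x,y,t,zb=2,r=24):
    u,v=proj([x,y,25.],i)[0].astype(int); o=(u-r,v-r)
    m=lampmask(p)[v-r:v+r,u-r:u+r].astype(np.uint8)
    n,l,st,ce=cv2.connectedComponentsWithStats(m); 
    k=max(range(1,n),key=lambda k:st[k,4]-8*np.hypot(*(ce[k]-r))); m=(l==k).astype(float)
    f=lambda q:((sil((q[0],q[1],q[2]/20),i,4,zb,o,m.shape)-m)**2).sum()
    best=min((minimize(f,[x,y,tt*20],method="Nelder-Mead",options=dict(initial_simplex=np.array([[x,y,tt*20],[x+6,y,tt*20],[x,y+6,tt*20],[x,y,tt*20+6]]))) for tt in (t-.3,t,t+.3)),key=lambda r:r.fun)
    return [*best.x[:2].round(1),round(best.x[2]/20,3)],round(best.fun,1),int(m.sum())
E
cat > m2.py <<'E'
from h import *
ps={n:(cv2.imread(f"pics/{n}0.png"),manip.camera_info(n)) for n in("top","scene")}
for x,y,t in [(565,-337,2.11),(525,-467,.27),(422,-318,2.99)]:
    for n,(p,i) in ps.items(): print(n,fitlamp(p,i,x,y,t))
p,i=ps["top"]; h=cv2.cvtColor(p,cv2.COLOR_BGR2HSV)
ym=((h[...,0]>12)&(h[...,0]<32)&(h[...,1]>90)).astype(np.uint8)
n,l,st,ce=cv2.connectedComponentsWithStats(ym)
for k in range(1,n):
    if 160<ce[k][0]<230 and 225<ce[k][1]<250: print("dot",ce[k].round(1),st[k,4],ray(*ce[k],20,i).round(1))
fx=lambda u,v:(u/3.6+135-.36,v/3.6+160-.36)
for nm,u,v,z in (("handleL",180,345,60),("handleR",292,344,60),("roofBL",65,50,92),("roofBR",382,42,92),("roofFL",65,205,92),("roofFR",386,197,92),("doorfree outer",30,550,90),("doorhinge outer",40,228,90)): print(nm,ray(*fx(u,v),z,i).round(1))
p,i=ps["scene"]; cv2.imwrite("pics/sb.png",cv2.resize(p[160:250,190:345],None,fx=5,fy=5,interpolation=cv2.INTER_CUBIC))
E
python3 m2.py
```

```text
top ([np.float64(567.6), np.float64(-336.8), np.float64(2.125)], np.float64(36.0), 192)
scene ([np.float64(567.4), np.float64(-335.5), np.float64(1.768)], np.float64(83.6), 318)
top ([np.float64(528.2), np.float64(-468.6), np.float64(0.195)], np.float64(80.4), 175)
scene ([np.float64(527.1), np.float64(-466.4), np.float64(0.47)], np.float64(71.6), 360)
top ([np.float64(424.9), np.float64(-320.1), np.float64(3.007)], np.float64(52.6), 180)
scene ([np.float64(423.2), np.float64(-316.5), np.float64(3.435)], np.float64(84.5), 331)
dot [201.3 236.5] 14 [502.2 212.8  20. ]
dot [228.5 235.7] 14 [506.  142.3  20. ]
dot [174.3 237.5] 14 [497.9 282.5  20. ]
handleL [446.6 244.6  60. ]
handleR [449.2 166.5  60. ]
roofBL [648.3 330.1  92. ]
roofBR [659.8 109.2  92. ]
roofFL [538.  322.7  92. ]
roofFR [549.2 101.7  92. ]
doorfree outer [301.6 330.7  90. ]
doorhinge outer [521.8 339.3  90. ]
```

View pics/sb.png

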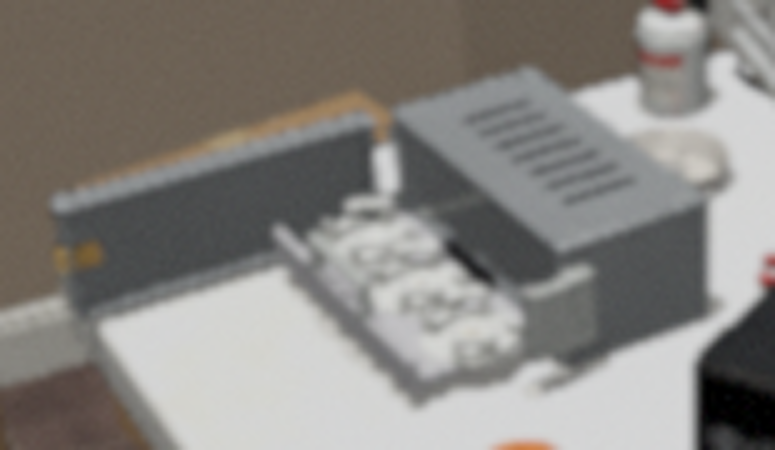

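Call:
{"name": "step_arm", "arguments": {"series": [32, -38.3, 0, -0.145, 0.55, 32, -38.3, 0, -0.145, 0.55, 32, -38.3, 0, -0.145, 0.55, 32, -38.3, 0, -0.145, 0.55, 32, -38.3, 0, -0.145, 0.55, 32, -38.3, 0, -0.145, 0.55, 32, -38.3, 0, -0.145, 0.55, 32, -38.3, 0, -0.142, 0.55, 0, 0, 0, 0, 0.55, 0, 0, 0, 0, 0.55, 0, 0, 0, 0, 0.55], "squeeze": 20}}

```text
clock: 1.48
eef_pos: [447.0, 210.0, 199.7]
eef_rot: [-3.141, -0.0, 1.631]
wrist_force: [-0.2, 0.3, -0.1]
finger_gap: 42.3
finger_force: 0.0
```

```bash
python3 - <<'E'
from h import *
s=manip.read_state(); print(s["eef_pos"],s["eef_rot"],s["finger_gap"],s["wrist_force"])
E
```

```text
[446.98361017 209.9852643  199.73482327] [-3.14146794e+00 -5.38289737e-05  1.63098225e+00] 42.28683875756378 [-0.18525729  0.34542886 -0.08265218]
```

Call:
{"name": "step_arm", "arguments": {"series": [0, 0, -35, 0, 0.55, 0, 0, -35, 0, 0.55, 0, 0, -35, 0, 0.55, 0, 0, -27, 0, 0.55, 0, 0, 0, 0, 0.55, 0, 0, 0, 0, 1, 0, 0, 0, 0, 1, 0, 0, 0, 0, 1, -8, -0.5, 0, 0, 1, -8, -0.5, 0, 0, 1, -8, -0.5, 0, 0, 1, -8, -0.5, 0, 0, 1, -5, -0.3, 0, 0, 1, -3, -0.2, 0, 0, 1, 0, 0, 0, 0, 1]}}

```text
clock: 3.35
eef_pos: [407.6, 206.7, 67.8]
eef_rot: [3.141, -0.0, 1.629]
wrist_force: [-0.7, 0.3, 0.1]
finger_gap: 0.5
finger_force: 0.0
```

```bash
python3 - <<'E'
from h import *
p,d,i=cam("scene"); cv2.imwrite("pics/sc1.png",cv2.resize(p[150:260,190:345],None,fx=5,fy=5,interpolation=cv2.INTER_CUBIC))
print(proj([[407.6,206.7,43]],i)-[190,150])
E
```

```text
[[56.61553226 70.37060492]]
```

View pics/sc1.png

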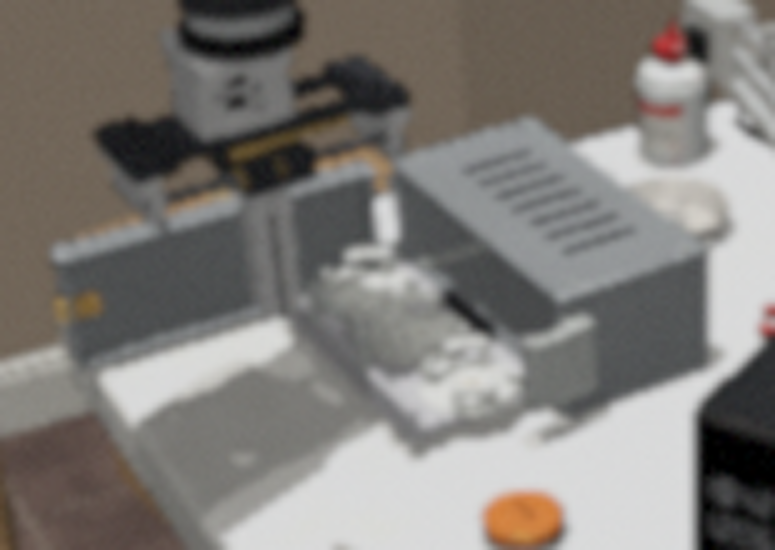

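```bash
cat >> h.py <<'E'
def dots(p,i,lo=(150,215),hi=(245,290),z=20):
    h=cv2.cvtColor(p,cv2.COLOR_BGR2HSV)
    ym=((h[...,0]>12)&(h[...,0]<32)&(h[...,1]>90)).astype(np.uint8)
    n,l,st,ce=cv2.connectedComponentsWithStats(ym)
    return [(ce[k].round(1),st[k,4],ray(*ce[k],z,i).round(1)) for k in range(1,n) if lo[0]<ce[k][0]<hi[0] and lo[1]<ce[k][1]<hi[1] and st[k,4]>3]
E
python3 - <<'E'
from h import *
p,d,i=cam("top"); cv2.imwrite("pics/t1.png",cv2.resize(p[190:290,135:265],None,fx=6,fy=6,interpolation=cv2.INTER_CUBIC))
for r in dots(p,i): print(r)
print(proj([[407.6,206.7,43],[447,209.6,60]],i)-[135,190])
E
```

```text
(array([228.5, 235.7]), np.int32(14), array([506. , 142.3,  20. ]))
(array([160.5, 244.8]), np.int32(4), array([478. , 316.9,  20. ]))
[[65.07460863 81.96370277]
 [63.57035005 65.6492419 ]]
```

View pics/t1.png

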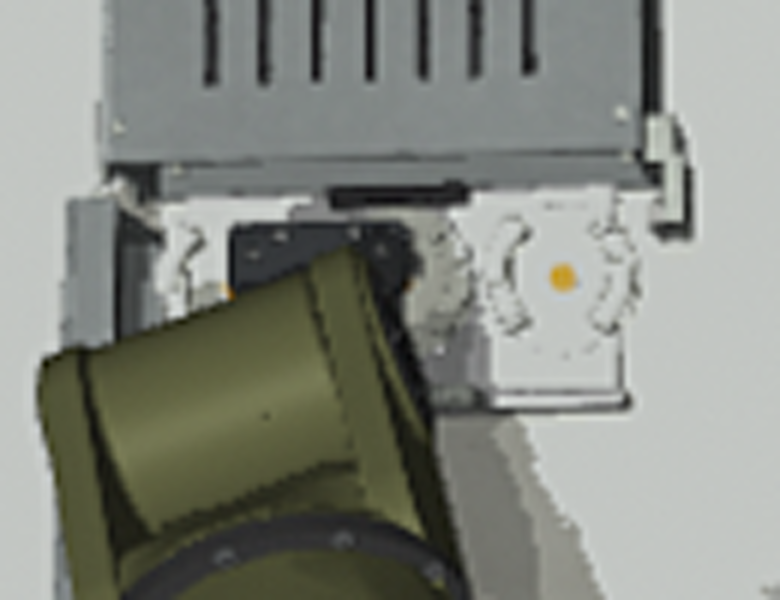

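```bash
python3 - <<'E'
from h import *
i=manip.camera_info("scene")
for P in ([447,244,60],[449,176,60],[447,210,60],[440,290,38],[447,125,38],[502.2,212.8,20]): print(P,((proj(P,i)[0]-[190,160])*5).round(0))
W=np.load("top0.npy")
for v in range(250,264): print(v,[tuple(W[v,u].round(0)) for u in (190,200,210,235)])
E
```

```text
[447, 244, 60] [315. 236.]
[449, 176, 60] [361. 283.]
[447, 210, 60] [336. 260.]
[440, 290, 38] [282. 238.]
[447, 125, 38] [394. 352.]
[502.2, 212.8, 20] [419. 288.]
250 [(np.float64(467.0), np.float64(241.0), np.float64(14.0)), (np.float64(467.0), np.float64(214.0), np.float64(19.0)), (np.float64(468.0), np.float64(189.0), np.float64(15.0)), (np.float64(470.0), np.float64(124.0), np.float64(16.0))]
251 [(np.float64(464.0), np.float64(240.0), np.float64(18.0)), (np.float64(464.0), np.float64(214.0), np.float64(22.0)), (np.float64(464.0), np.float64(188.0), np.float64(23.0)), (np.float64(466.0), np.float64(123.0), np.float64(24.0))]
252 [(np.float64(462.0), np.float64(241.0), np.float64(14.0)), (np.float64(462.0), np.float64(214.0), np.float64(17.0)), (np.float64(462.0), np.float64(188.0), np.float64(21.0)), (np.float64(464.0), np.float64(124.0), np.float64(16.0))]
253 [(np.float64(458.0), np.float64(240.0), np.float64(20.0)), (np.float64(459.0), np.float64(214.0), np.float64(18.0)), (np.float64(460.0), np.float64(188.0), np.float64(20.0)), (np.float64(460.0), np.float64(123.0), np.fl
[... 1674 characters left out ...]
(np.float64(439.0), np.float64(242.0), np.float64(3.0)), (np.float64(440.0), np.float64(215.0), np.float64(5.0)), (np.float64(442.0), np.float64(191.0), np.float64(-5.0)), (np.float64(442.0), np.float64(125.0), np.float64(2.0))]
262 [(np.float64(436.0), np.float64(240.0), np.float64(10.0)), (np.float64(438.0), np.float64(217.0), np.float64(-6.0)), (np.float64(439.0), np.float64(190.0), np.float64(-2.0)), (np.float64(440.0), np.float64(124.0), np.float64(4.0))]
263 [(np.float64(435.0), np.float64(242.0), np.float64(-1.0)), (np.float64(435.0), np.float64(216.0), np.float64(-1.0)), (np.float64(436.0), np.float64(190.0), np.float64(1.0)), (np.float64(438.0), np.float64(125.0), np.float64(-4.0))]
```

```bash
python3 - <<'E'
from h import *
p,d,i=cam("scene"); w=cloud(d,i)
u0,v0=190+54,150
for v in range(185,226,2): print(v,[tuple(int(a) for a in w[v,u]) if d[v,u]>0 else 0 for u in (242,244,246,248,254)])
E
```

```text
185 [(396, 174, 185), (403, 175, 183), (409, 177, 180), (415, 175, 179), (489, 330, 89)]
187 [(396, 175, 178), (402, 174, 177), (416, 198, 162), (467, 328, 89), (487, 325, 85)]
189 [(404, 201, 157), (408, 197, 158), (413, 192, 159), (463, 318, 87), (492, 341, 68)]
191 [(402, 199, 152), (409, 200, 149), (414, 197, 149), (468, 336, 70), (489, 337, 63)]
193 [(402, 202, 144), (408, 201, 143), (415, 201, 140), (468, 339, 61), (489, 337, 56)]
195 [(401, 199, 139), (407, 199, 137), (414, 202, 134), (466, 336, 55), (488, 339, 47)]
197 [(399, 195, 134), (405, 197, 131), (413, 203, 126), (417, 194, 129), (487, 338, 40)]
199 [(399, 199, 125), (404, 197, 125), (410, 196, 124), (417, 197, 121), (485, 335, 34)]
201 [(397, 194, 121), (404, 199, 117), (410, 196, 116), (417, 198, 113), (484, 333, 28)]
203 [(396, 195, 114), (404, 199, 110), (411, 203, 106), (415, 196, 108), (484, 334, 19)]
205 [(395, 195, 108), (402, 198, 104), (408, 197, 103), (416, 201, 98), (474, 311, 26)]
207 [(395, 196, 100), (401, 197, 98), (409, 201, 93), (415, 201, 91), (449, 243, 60)]
209 [(394, 196, 94), (402, 202, 88), (408, 201, 86), (414, 199, 86), (444, 229, 61)]
211 [(394, 198, 85), (401, 200, 82), (408, 204, 78), (413, 199, 79), (442, 227, 55)]
213 [(434, 327, 0), (400, 200, 75), (406, 200, 73), (439, 279, 22), (449, 248, 35)]
215 [(430, 318, -3), (436, 316, -3), (442, 312, -3), (437, 277, 16), (445, 240, 32)]
217 [(424, 300, 0), (431, 303, -3), (434, 288, 3), (442, 293, -1), (443, 236, 28)]
219 [(419, 288, 0), (425, 287, -1), (432, 285, -1), (438, 284, -3), (443, 237, 19)]
221 [(416, 283, -3), (420, 274, 0), (426, 269, 0), (432, 268, 0), (443, 242, 9)]
223 [(411, 268, -1), (416, 263, 0), (422, 262, -2), (426, 253, 1), (445, 248, -1)]
225 [(406, 256, -1), (411, 252, 0), (417, 248, 0), (425, 252, -5), (440, 236, -1)]
```

Call:
{"name": "step_arm", "arguments": {"series": [0, 0, 30, 0, 0.55, 0, 0, 32, 0, 0.55, 0, 0, 0, 0, 0.55, 0, 0, 0, 0, 0.55]}}

```text
clock: 4.0
eef_pos: [407.3, 206.5, 129.1]
eef_rot: [-3.141, 0.0, 1.629]
wrist_force: [0.5, 0.2, -0.4]
finger_gap: 37.2
finger_force: 0.0
```

```bash
cat >tip.py <<'E'
from h import *
s=manip.read_state(); e=s["eef_pos"]; print(e,s["finger_gap"])
p,d,i=cam("scene"); w=cloud(d,i).reshape(-1,3)
m=(np.abs(w[:,0]-e[0])<60)&(np.abs(w[:,1]-e[1])<14)&(w[:,2]>e[2]-40)&(w[:,2]<e[2]+60)&(w[:,2]>45)
q=w[m]; print(m.sum(),np.percentile(q[:,2],[0,1,3,10]).round(1))
for lo in range(int(e[2])-40,int(e[2])+60,8):
    k=q[(q[:,2]>=lo)&(q[:,2]<lo+8)]
    if len(k): print(lo,len(k),k.min(0).round(0),k.max(0).round(0))
E
python3 tip.py
```

```text
[407.33063862 206.51089831 129.06350506] 37.16411267406326
177 [133.2 135.6 138.1 142.9]
129 4 [387. 199. 133.] [426. 208. 136.]
137 19 [376. 196. 137.] [435. 217. 145.]
145 28 [374. 193. 145.] [434. 218. 153.]
153 28 [376. 195. 153.] [437. 217. 161.]
161 25 [375. 193. 161.] [437. 212. 169.]
169 27 [374. 194. 169.] [435. 215. 177.]
177 26 [374. 194. 177.] [434. 214. 185.]
185 20 [375. 195. 185.] [436. 218. 189.]
```

Call:
{"name": "step_arm", "arguments": {"series": [20, 1.2, 0, 0, 0.55, 19.7, 1.2, 0, 0, 0.55, 0, 0, -30, 0, 0.55, 0, 0, -30, 0, 0.55, 0, 0, -18, 0, 0.55, 0, 0, -12, 0, 0.55, 0, 0, 0, 0, 0.55]}}

```text
clock: 4.92
eef_pos: [446.8, 208.9, 38.9]
eef_rot: [-3.14, 0.001, 1.629]
wrist_force: [0.7, 1.2, 0.4]
finger_gap: 42.2
finger_force: 0.0
```

Call:
{"name": "step_arm", "arguments": {"series": [0, 0, 0, 0, 1, 0, 0, 0, 0, 1, 0, 0, 0, 0, 1, 0, 0, 0, 0, 1, 0, 0, 0, 0, 1]}}

```text
clock: 5.55
eef_pos: [447.5, 209.1, 40.0]
eef_rot: [3.141, -0.0, 1.629]
wrist_force: [-0.1, 0.8, 3.9]
finger_gap: 9.3
finger_force: 20.0
```

Call:
{"name": "step_arm", "arguments": {"series": [-6, -0.3, 0, 0, 1, -8, -0.5, 0, 0, 1, -8, -0.5, 0, 0, 1, -8, -0.5, 0, 0, 1, -6, -0.3, 0, 0, 1, -3, -0.2, 0, 0, 1, -2, 0, 0, 0, 1, 0, 0, 0, 0, 1]}}

```text
clock: 6.55
eef_pos: [410.7, 207.1, 40.3]
eef_rot: [3.13, -0.002, 1.629]
wrist_force: [39.2, 0.5, -24.2]
finger_gap: 12.1
finger_force: 20.0
```

Call:
{"name": "step_arm", "arguments": {"series": [1, 0, 0, 0, 0.55, 0, 0, 0, 0, 0.55, 0, 0, 40, 0, 0.55, 0, 0, 50, 0, 0.55, 0, 0, 50, 0, 0.55, 0, 0, 30, 0, 0.55, 0, -35, 0, -0.126, 0.4, 0, -35, 0, -0.126, 0.4, 0, -35, 0, -0.126, 0.4, 0, -35, 0, -0.126, 0.4, 0, -35, 0, -0.126, 0.4, 0, -35, 0, -0.126, 0.4, 0, -35, 0, -0.126, 0.4, 0, -35, 0, -0.126, 0.4, 0, -35, 0, -0.126, 0.4, 0, 0, 0, 0, 0.4, 0, 0, 0, 0, 0.4]}}

```text
clock: 8.68
eef_pos: [406.9, -107.6, 209.4]
eef_rot: [-3.141, 0.0, 0.496]
wrist_force: [0.6, 0.4, -0.0]
finger_gap: 56.4
finger_force: 0.0
```

```bash
python3 - <<'E'
from h import *
p,d,i=cam("top"); cv2.imwrite("pics/top2f.png",p); cv2.imwrite("pics/t2.png",cv2.resize(p[205:275,145:255],None,fx=7,fy=7,interpolation=cv2.INTER_CUBIC))
for r in dots(p,i): print(r)
for x,y,t in [(567.5,-337,2.12),(528,-468,.25),(424,-319,3.0)]: print(fitlamp(p,i,x,y,t))
p,d,i=cam("scene"); cv2.imwrite("pics/sc2f.png",p)
for x,y,t in [(567.5,-337,2.12),(528,-468,.25),(424,-319,3.0)]: print("s",fitlamp(p,i,x,y,t))
for r in dots(p,i,(225,190),(345,270)): print("s",r)
E
```

```text
(array([201.3, 250.5]), np.int32(14), array([465.5, 210.8,  20. ]))
(array([228.4, 249.6]), np.int32(13), array([469.5, 141. ,  20. ]))
(array([174.2, 251.5]), np.int32(13), array([461.3, 280.6,  20. ]))
([np.float64(567.6), np.float64(-336.9), np.float64(2.148)], np.float64(35.1), 193)
([np.float64(527.4), np.float64(-468.0), np.float64(0.302)], np.float64(80.3), 175)
([np.float64(424.3), np.float64(-319.2), np.float64(3.021)], np.float64(52.3), 180)
s ([np.float64(567.4), np.float64(-335.5), np.float64(1.771)], np.float64(72.3), 331)
s ([np.float64(527.1), np.float64(-466.4), np.float64(0.431)], np.float64(62.0), 370)
s ([np.float64(423.4), np.float64(-316.2), np.float64(3.228)], np.float64(69.6), 347)
s (array([294., 250.]), np.int32(5), array([476.9,  15.8,  20. ]))
s (array([297.2, 252.2]), np.int32(4), array([480. ,   0.8,  20. ]))
s (array([295.1, 255.9]), np.int32(16), array([466.4, -12.2,  20. ]))
```

View pics/t2.png

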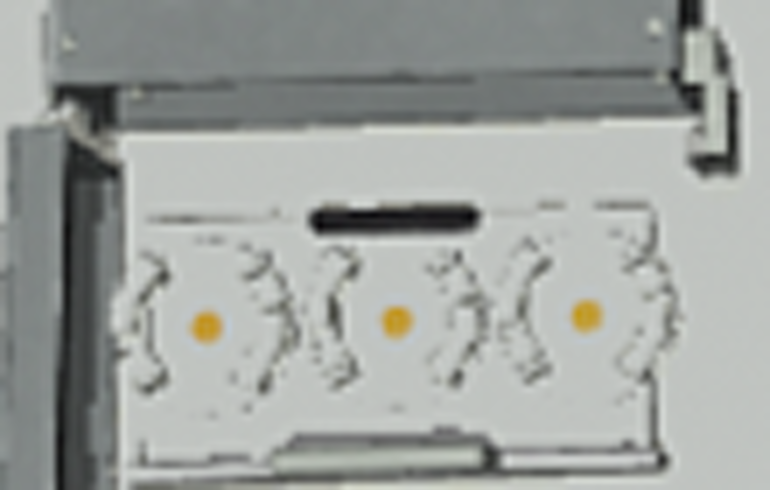

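```bash
python3 - <<'E'
from h import *
D=[];P=[]
for k in range(24):
    p,d,i=cam("top"); D.append(d);P.append(p.astype(np.float32))
D=np.array(D); d=np.median(D,0); W=cloud(d.astype(np.float32),i); np.save("W24.npy",W)
print("noise",np.std(D[:,250,260]))
p=np.mean(P,0).astype(np.uint8); cv2.imwrite("pics/avg.png",p)
a=0.058
for S in ((461.3,280.6),(465.5,210.8),(469.5,141.)):
    q=W[215:290,150:250].reshape(-1,3); r=q[:,:2]-S; rad=np.hypot(*r.T); an=np.degrees(np.arctan2(r[:,1],r[:,0])-a)%360
    print(S)
    for lo,hi in ((21.5,27),(27,33)):
        print(lo,[ (int(t),int(np.nanmean(q[m,2]).round()-20)) for t in range(0,360,12) if (m:=(rad>lo)&(rad<hi)&(abs((an-t+180)%360-180)<7)).any()])
    print("well",np.nanmean(q[rad<15,2]))
b=cv2.resize(p[225:275,150:250],None,fx=8,fy=8,interpolation=cv2.INTER_CUBIC)
b=cv2.createCLAHE(4,(4,4)).apply(b[...,0]); cv2.imwrite("pics/soc.png",b)
E
```

```text
noise 3.5417254
(461.3, 280.6)
21.5 [(0, 0), (12, 0), (24, 0), (36, 9), (48, 10), (60, 8), (72, 11), (84, 13), (96, 10), (108, 5), (120, 6), (132, 8), (144, 5), (156, 0), (168, 0), (180, 1), (192, 0), (204, 0), (216, 8), (228, 18), (240, 17), (252, 18), (264, 17), (276, 11), (288, 6), (300, 5), (312, 8), (324, 4), (336, 1), (348, 1)]
27 [(0, 0), (12, 0), (24, 0), (36, 7), (48, 17), (60, 18), (72, 18), (84, 18), (96, 12), (108, 4), (120, 6), (132, 9), (144, 5), (156, 0), (168, 0), (180, 0), (192, 0), (204, 0), (216, 8), (228, 11), (240, 11), (252, 12), (264, 13), (276, 10), (288, 5), (300, 4), (312, 10), (324, 3), (336, 0), (348, 0)]
well 20.194301745843447
(465.5, 210.8)
21.5 [(0, 0), (12, 0), (24, 0), (36, 10), (48, 11), (60, 10), (72, 11), (84, 13), (96, 12), (108, 5), (120, 7), (132, 7), (144, 6), (156, 1), (168, 0), (180, 0), (192, 0), (204, 0), (216, 12), (228, 17), (240, 17), (252, 17), (264, 18), (276, 9), (288, 5), (300, 6), (312, 7), (324, 4), (336, 0), (348, 0)]
27 [(0, 1), (12, 1), (24, 0), (36, 9), (48, 17), (60, 18), (72, 17), (84, 17), (96, 12), (108, 5), (120, 4), (132
[... 162 characters left out ...]
324, 0), (336, 0), (348, 0)]
well 20.272895289323518
(469.5, 141.0)
21.5 [(0, 0), (12, 0), (24, 0), (36, 11), (48, 13), (60, 13), (72, 13), (84, 16), (96, 12), (108, 6), (120, 5), (132, 6), (144, 7), (156, 0), (168, 1), (180, 0), (192, 0), (204, 1), (216, 7), (228, 18), (240, 18), (252, 17), (264, 17), (276, 10), (288, 6), (300, 6), (312, 8), (324, 1), (336, 0), (348, 0)]
27 [(0, 0), (12, 0), (24, 0), (36, 9), (48, 17), (60, 18), (72, 17), (84, 17), (96, 7), (108, 4), (120, 4), (132, 12), (144, 4), (156, -1), (168, 0), (180, 0), (192, 0), (204, 0), (216, 9), (228, 8), (240, 7), (252, 5), (264, 13), (276, 9), (288, 1), (300, 1), (312, 11), (324, 0), (336, 0), (348, 1)]
well 20.393650030751754
```

View pics/soc.png

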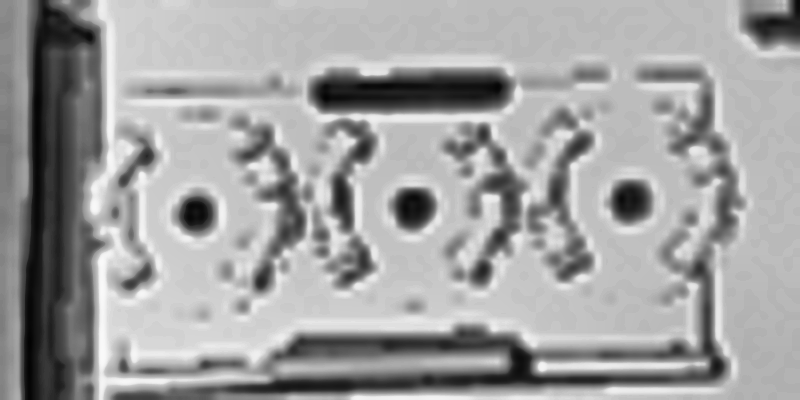

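```bash
python3 - <<'E'
from h import *
W=np.load("W24.npy"); a=0.058
q=W[215:290,150:250].reshape(-1,3); q=q[~np.isnan(q[:,0])]
A=[];H=[];RR=[]
for S in ((461.3,280.6),(465.5,210.8),(469.5,141.)):
    S=np.array(S)
    for it in range(3):
        r=q[:,:2]-S; rad=np.hypot(*r.T); an=np.degrees(np.arctan2(r[:,1],r[:,0])-a)%360
        m=(rad<36)&(q[:,2]>33.5)&(q[:,2]<45); l=m&(an>25)&(an<110); k=m&(an>205)&(an<290)
        S=(q[l,:2].mean(0)+q[k,:2].mean(0))/2
    print(S.round(1),l.sum(),k.sum(),"mid angle",np.degrees(np.arctan2(*(q[l,:2].mean(0)-q[k,:2].mean(0))[::-1])-a).round(1))
    s=(rad>21)&(rad<33); A+=list(an[s]%180); H+=list(q[s,2]-20); RR+=list(rad[s])
A=np.array(A);H=np.array(H);RR=np.array(RR)
for t in range(28,156,4):
    print(t,[(int(m.sum()),int(np.mean(H[m]).round()) if m.any() else None) for lo,hi in((21,24),(24,28),(28,33)) for m in [(abs(A-t)<3)&(RR>lo)&(RR<hi)]])
E
```

```text
[460.6 279.7] 45 44 mid angle 65.5
[464.3 210.2] 43 42 mid angle 64.3
[468.9 139.9] 42 44 mid angle 65.5
28 [(3, 0), (11, 0), (14, 0)]
32 [(5, 0), (12, 5), (14, 1)]
36 [(7, 7), (13, 12), (12, 5)]
40 [(9, 5), (9, 17), (17, 12)]
44 [(11, 9), (8, 17), (22, 12)]
48 [(8, 8), (10, 16), (21, 9)]
52 [(7, 8), (13, 11), (20, 8)]
56 [(5, 7), (12, 15), (22, 8)]
60 [(9, 11), (10, 12), (20, 8)]
64 [(8, 13), (12, 12), (22, 8)]
68 [(8, 9), (10, 16), (17, 9)]
72 [(6, 9), (11, 15), (17, 11)]
76 [(8, 11), (9, 16), (24, 9)]
80 [(8, 12), (11, 16), (22, 9)]
84 [(10, 11), (10, 18), (13, 11)]
88 [(10, 10), (10, 17), (16, 10)]
92 [(8, 10), (10, 16), (18, 10)]
96 [(9, 9), (11, 13), (15, 6)]
100 [(4, 4), (6, 5), (17, 1)]
104 [(8, 4), (9, 5), (15, 2)]
108 [(5, 5), (9, 6), (12, 5)]
112 [(8, 5), (12, 6), (12, 1)]
116 [(6, 6), (11, 6), (10, 5)]
120 [(8, 5), (9, 5), (16, 2)]
124 [(5, 4), (10, 5), (17, 2)]
128 [(10, 5), (8, 6), (10, 5)]
132 [(3, 4), (12, 9), (15, 10)]
136 [(8, 7), (11, 11), (18, 11)]
140 [(11, 4), (12, 10), (17, 6)]
144 [(7, 1), (9, 6), (9, 0)]
148 [(8, 1), (7, 0), (13, 0)]
152 [(5, 1), (8, 0), (13, 0)]
```

Call:
{"name": "step_arm", "arguments": {"series": [2.8, -35, 0, -0.108, 0.4, 2.8, -35, 0, -0.108, 0.4, 2.8, -35, 0, -0.108, 0.4, 2.8, -35, 0, -0.108, 0.4, 2.8, -35, 0, -0.108, 0.4, 2.8, -35, 0, -0.108, 0.4, 0, 0, -50, 0, 0.4, 0, 0, -50, 0, 0.4, 0, 0, -30, 0, 0.4, 0, 0, 0, 0, 0.4, 0, 0, 0, 0, 0.4]}}

```text
clock: 11.35
eef_pos: [424.7, -318.8, 81.2]
eef_rot: [3.141, -0.002, -0.153]
wrist_force: [0.6, -0.0, -0.4]
finger_gap: 56.5
finger_force: 0.0
```

```bash
python3 - <<'E'
from h import *
s=manip.read_state(); print(s["eef_pos"],s["eef_rot"])
P=[]
p,d,i=cam("scene"); cv2.imwrite("pics/sc3.png",cv2.resize(p[250:360,270:420],None,fx=5,fy=5,interpolation=cv2.INTER_CUBIC))
print(fitlamp(p,i,424,-319,3.0))
E
python3 tip.py
```

```text
[ 424.66631043 -318.75054416   81.15868065] [ 3.14063545e+00 -1.51722964e-03 -1.53183758e-01]
([np.float64(423.1), np.float64(-316.0), np.float64(3.279)], np.float64(221.6), 460)
[ 424.76304006 -318.80503673   81.40713097] 56.749844613312106
117 [45.  45.1 45.1 45.7]
41 93 [ 401. -332.   45.] [ 444. -305.   49.]
49 24 [ 403. -329.   49.] [ 439. -307.   52.]
```

View pics/sc3.png

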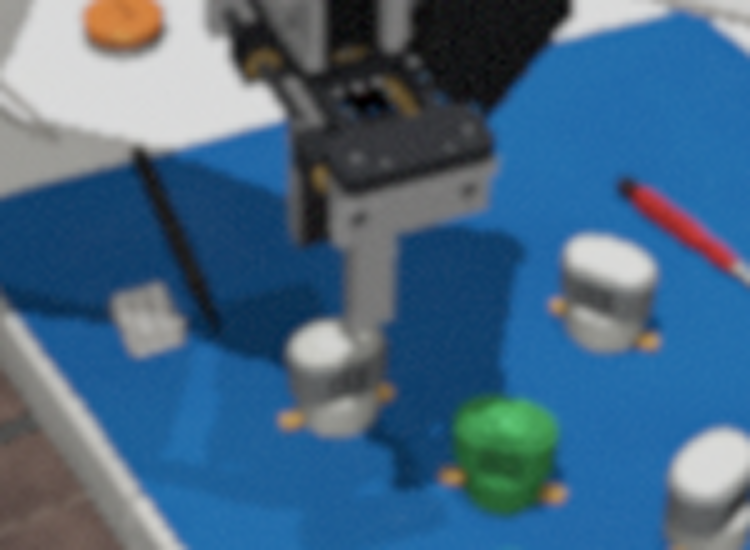

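```bash
python3 - <<'E'
from h import *
i=manip.camera_info("scene"); p=cv2.imread("pics/sc2f.png"); h=cv2.cvtColor(p,cv2.COLOR_BGR2HSV)
ym=((h[...,0]>8)&(h[...,0]<30)&(h[...,1]>80)&(h[...,2]>90)).astype(np.uint8)
n,l,st,ce=cv2.connectedComponentsWithStats(ym)
for k in range(1,n):
    if 310<ce[k][0]<440 and 290<ce[k][1]<400: print(ce[k].round(1),st[k,4],ray(*ce[k],5,i).round(1))
for x,y,t in [(423.6,-318,2.993),(567.5,-336.5,2.11),(527.3,-467,.267)]:
    print([proj([x+26*s*np.cos(t),y+26*s*np.sin(t),5],i)[0].round(1) for s in(1,-1)])
E
```

```text
[381.5 311. ] 2 [ 555.9 -314.2    5. ]
[399.  317.5] 6 [ 579.4 -355.2    5. ]
[346.2 328. ] 4 [ 448.1 -319.5    5. ]
[328.3 333.4] 7 [ 401.7 -313.     5. ]
[360.9 344.9] 9 [ 448.5 -382.9    5. ]
[379.9 348.1] 8 [ 480.5 -413.2    5. ]
[405.  361.3] 9 [ 506.  -473.4    5. ]
[379.1 388.4] 11 [ 414.  -504.1    5. ]
[array([327.1, 334.3]), array([347.2, 328.4])]
[array([380.9, 311.2]), array([400.4, 318.2])]
[array([417.6, 349.4]), array([403.8, 362.1])]
```

Call:
{"name": "step_arm", "arguments": {"series": [-0.5, 1, -30, 0, 0.4, 0, 0, -18, 0, 0.4, 0, 0, -12, 0, 0.4, 0, 0, 0, 0, 0.4, 0, 0, 0, 0, 1, 0, 0, 0, 0, 1, 0, 0, 0, 0, 1, 0, 0, 0, 0, 1, 0, 0, 0, 0, 1], "squeeze": 20}}

```text
clock: 12.58
eef_pos: [423.8, -317.4, 20.2]
eef_rot: [3.141, -0.001, -0.153]
wrist_force: [0.6, 0.8, 6.1]
finger_gap: 29.9
finger_force: 20.0
```

Call:
{"name": "step_arm", "arguments": {"series": [0, 0, 20, 0, 1, 0, 0, 40, 0, 1, 0, 0, 50, 0, 1, 0, 0, 50, 0, 1, 0, 0, 30, 0, 1, 0, 0, 0, 0, 1]}}

```text
clock: 13.32
eef_pos: [424.1, -317.7, 211.3]
eef_rot: [3.14, -0.003, -0.153]
wrist_force: [-0.3, -0.5, -1.7]
finger_gap: 30.2
finger_force: 20.0
```

Call:
{"name": "step_arm", "arguments": {"series": [2.34, 37.4, 0, 0.141, 1, 2.34, 37.4, 0, 0.141, 1, 2.34, 37.4, 0, 0.141, 1, 2.34, 37.4, 0, 0.141, 1, 2.34, 37.4, 0, 0.141, 1, 2.34, 37.4, 0, 0.141, 1, 2.34, 37.4, 0, 0.141, 1, 2.34, 37.4, 0, 0.141, 1, 2.34, 37.4, 0, 0.141, 1, 2.34, 37.4, 0, 0.141, 1, 2.34, 37.4, 0, 0.141, 1, 2.34, 37.4, 0, 0.141, 1, 2.34, 37.4, 0, 0.141, 1, 2.34, 37.4, 0, 0.141, 1, 2.34, 37.4, 0, 0.141, 1, 2.34, 37.4, 0, 0.141, 1, 0, 0, 0, 0, 1, 0, 0, 0, 0, 1]}}

```text
clock: 15.58
eef_pos: [460.6, 280.5, 208.3]
eef_rot: [-3.139, 0.0, 2.101]
wrist_force: [0.5, -0.2, -1.6]
finger_gap: 30.1
finger_force: 20.0
```

Call:
{"name": "step_arm", "arguments": {"series": [0, 0, -40, 0, 1, 0, 0, -50, 0, 1, 0, 0, -40, 0, 1, 0, 0, -9, 0, 1, 0, 0, 0, 0, 1, 0, 0, 0, 0, 1]}}

```text
clock: 16.32
eef_pos: [461.8, 281.3, 72.4]
eef_rot: [3.139, 0.0, 2.102]
wrist_force: [-0.1, -0.6, -1.0]
finger_gap: 29.6
finger_force: 20.0
```

```bash
python3 - <<'E'
from h import *
s=manip.read_state(); e=s["eef_pos"]; print(e,s["eef_rot"]); zb=e[2]-19
p,d,i=cam("scene"); cv2.imwrite("pics/sc4.png",cv2.resize(p[165:255,215:335],None,fx=6,fy=6,interpolation=cv2.INTER_CUBIC))
h=cv2.cvtColor(p,cv2.COLOR_BGR2HSV)
ym=((h[...,0]>8)&(h[...,0]<30)&(h[...,1]>80)&(h[...,2]>90)).astype(np.uint8)
n,l,st,ce=cv2.connectedComponentsWithStats(ym)
for k in range(1,n):
    if 215<ce[k][0]<335 and 165<ce[k][1]<255: print(ce[k].round(1),st[k,4],ray(*ce[k],zb+2.5,i).round(1))
t=2.10
print([proj([461+26*q*np.cos(t),280.5+26*q*np.sin(t),zb+2.5],i)[0].round(1) for q in(1,-1)])
E
```

```text
[461.83931838 281.33343282  72.42950212] [3.13906149e+00 1.37584158e-04 2.10232291e+00]
[263.1 181.6] 36 [549.9 399.1  55.9]
[251.1 182.7] 9 [510.1 413.9  55.9]
[240.7 185.6] 7 [470.4 412.7  55.9]
[228.4 189.4] 7 [423.4 408.4  55.9]
[224. 191.] 1 [406.3 405.6  55.9]
[258.5 203.5] 4 [474.  263.9  55.9]
[215.9 245.9] 23 [273.  103.4  55.9]
[294.1 253.8] 143 [447.9 -46.3  55.9]
[array([246.6, 200.5]), array([259.2, 204.3])]
```

View pics/sc4.png

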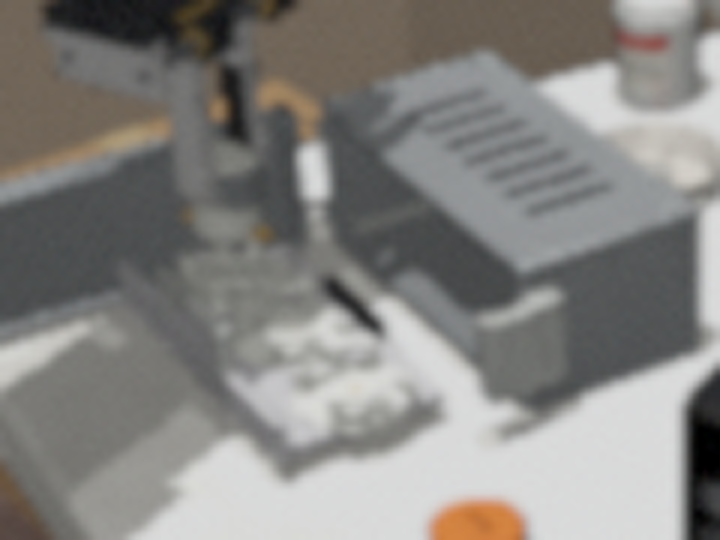

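Call:
{"name": "step_arm", "arguments": {"series": [-0.6, -0.8, -12, 0, 1, 0, 0, -10, 0, 1, 0, 0, 0, 0, 1, 0, 0, 0, 0, 1]}}

```text
clock: 16.88
eef_pos: [460.3, 280.3, 48.7]
eef_rot: [-3.141, 0.0, 2.103]
wrist_force: [0.2, -0.4, -0.6]
finger_gap: 29.7
finger_force: 20.0
```

Call:
{"name": "step_arm", "arguments": {"series": [0, 0, -2, 0, 1, 0, 0, -2, 0, 1, 0, 0, 0, 0, 1, 0, 0, 0, 0, 1]}}

```text
clock: 17.38
eef_pos: [460.4, 280.3, 44.8]
eef_rot: [3.142, 0.0, 2.103]
wrist_force: [-0.4, -0.2, -1.1]
finger_gap: 29.9
finger_force: 20.0
```

Call:
{"name": "step_arm", "arguments": {"series": [0, 0, -1, 0, 1, 0, 0, -1, 0, 1, 0, 0, 0, 0, 1, 0, 0, 0, 0, 1]}}

```text
clock: 17.88
eef_pos: [461.1, 280.5, 43.9]
eef_rot: [3.14, 0.0, 2.103]
wrist_force: [-1.4, -3.0, 10.6]
finger_gap: 29.8
finger_force: 20.0
```

Call:
{"name": "step_arm", "arguments": {"series": [0, 0, 1.2, 0, 1, 0, 0, 0, -0.13, 1, 0, 0, 0, -0.13, 1, 0, 0, 0, -0.13, 1, 0, 0, 0, -0.13, 1, 0, 0, 0, -0.13, 1, 0, 0, 0, -0.13, 1, 0, 0, 0, -0.13, 1, 0, 0, 0, 0, 1, 0, 0, 0, 0, 1]}}

```text
clock: 19.12
eef_pos: [460.5, 280.4, 44.0]
eef_rot: [3.141, -0.0, 1.196]
wrist_force: [1.1, -0.1, 0.9]
finger_gap: 30.0
finger_force: 20.0
```

```bash
python3 - <<'E'
from h import *
s=manip.read_state(); print(s["eef_pos"],s["eef_rot"],s["wrist_force"],s["moment"])
E
```

```text
[460.53819945 280.37387448  43.97273028] [ 3.14135926e+00 -1.96499125e-04  1.19567331e+00] [ 1.10173634 -0.05537519  0.9159539 ] [-0.02871433 -0.06179095  0.01189137]
```

Call:
{"name": "step_arm", "arguments": {"series": [0, 0, 0, -0.05, 1, 0, 0, 0, -0.05, 1, 0, 0, 0, -0.04, 1, 0, 0, 0, 0, 1, 0, 0, 0, 0, 1]}}

```text
clock: 19.75
eef_pos: [460.7, 279.8, 43.8]
eef_rot: [3.141, 0.001, 1.055]
wrist_force: [3.9, -4.0, -1.2]
finger_gap: 29.9
finger_force: 20.0
```

```bash
cat > st.py <<'E'
from h import *
s=manip.read_state(); print(s["clock"].__round__(2),s["eef_pos"].round(1),s["eef_rot"].round(3),s["wrist_force"].round(1),s["moment"].round(3),round(s["finger_gap"],1),s["joints"].round(2))
E
python3 st.py
```

```text
19.75 [460.7 279.8  43.8] [3.141e+00 1.000e-03 1.055e+00] [ 3.9 -4.  -1.2] [-0.973 -0.695  0.133] 29.9 [ 0.48  0.46  1.7  -0.    0.98  0.99]
```

Call:
{"name": "step_arm", "arguments": {"series": [0, 0, -2, 0, 1, 0, 0, -2, 0, 1, 0, 0, -1, 0, 1, 0, 0, 0, 0, 1]}}

```text
clock: 20.25
eef_pos: [461.0, 280.4, 39.1]
eef_rot: [3.141, -0.001, 1.054]
wrist_force: [5.2, -1.9, 1.3]
finger_gap: 29.5
finger_force: 20.0
```

Call:
{"name": "step_arm", "arguments": {"series": [0, 0, 0, 0, 0.47, 0, 0, 0, 0, 0.47, 0, 0, 0, 0, 0.47, 0, 0, 30, 0, 0.47, 0, 0, 50, 0, 0.47, 0, 0, 50, 0, 0.47, 0, 0, 40, 0, 0.47, 0, 0, 0, 0, 0.47]}}

```text
clock: 21.25
eef_pos: [461.2, 280.9, 211.9]
eef_rot: [3.139, -0.004, 1.053]
wrist_force: [0.4, 0.6, 0.3]
finger_gap: 50.0
finger_force: 0.0
```

Call:
{"name": "step_arm", "arguments": {"series": [0, -38.6, 0, 0.075, 0.4, 0, -38.6, 0, 0.075, 0.4, 0, -38.6, 0, 0.075, 0.4, 0, -38.6, 0, 0.075, 0.4, 0, -38.6, 0, 0.075, 0.4, 0, -38.6, 0, 0.075, 0.4, 0, -38.6, 0, 0.075, 0.4, 0, -38.6, 0, 0.075, 0.4, 0, -38.6, 0, 0.075, 0.4, 0, -38.6, 0, 0.075, 0.4, 0, -38.6, 0, 0.075, 0.4, 0, -38.6, 0, 0.075, 0.4, 0, 0, 0, 0.075, 0.4, 0, 0, 0, 0.075, 0.4]}}

```text
clock: 23.0
eef_pos: [459.9, -183.1, 207.5]
eef_rot: [-3.14, -0.002, 2.104]
wrist_force: [1.2, -0.3, 0.1]
finger_gap: 56.8
finger_force: 0.0
```

```bash
cat > look.py <<'E'
from h import *
import sys
s=manip.read_state(); print(s["eef_pos"].round(1),s["eef_rot"].round(3))
p,d,i=cam("scene"); cv2.imwrite(f"pics/{sys.argv[1]}s.png",p); h=cv2.cvtColor(p,cv2.COLOR_BGR2HSV)
ym=((h[...,0]>8)&(h[...,0]<30)&(h[...,1]>80)&(h[...,2]>90)).astype(np.uint8)
n,l,st,ce=cv2.connectedComponentsWithStats(ym)
for k in range(1,n):
    if 310<ce[k][0]<440 and 290<ce[k][1]<400: print(ce[k].round(1),st[k,4],ray(*ce[k],5,i).round(1))
p,d,i=cam("top"); cv2.imwrite(f"pics/{sys.argv[1]}t.png",p); w=cloud(d,i)[190:310,370:500].reshape(-1,3); g=lampmask(p)[190:310,370:500].ravel()
for x,y in [(567.5,-336),(527.3,-467)]:
    m=(w[:,2]>32)&(w[:,2]<60)&(np.hypot(w[:,0]-x,w[:,1]-y)<45)&g; q=w[m][:,:2].astype(np.float32)
    if m.sum()<50: print("none"); continue
    e,V=np.linalg.eigh(np.cov(q.T)); print("top",m.sum(),cv2.minAreaRect(q)[0],q.mean(0),np.arctan2(V[1,1],V[0,1]).round(3))
for r in dots(p,i): print("dot",r)
w=cloud(d,i)[225:275,150:250].reshape(-1,3)
for S in ((461.2,280.3),(465.3,210.6),(469.3,140.6)):
    m=(np.hypot(w[:,0]-S[0],w[:,1]-S[1])<35)&(w[:,2]>48); q=w[m]
    if m.sum()>30: e,V=np.linalg.eigh(np.cov(q[:,:2].T)); print("in socket",S,q.mean(0).round(1),"ztop",np.median(q[:,2]),np.arctan2(V[1,1],V[0,1]).round(3)%np.pi)
E
python3 look.py a
```

```text
[ 459.9 -183.1  207.5] [-3.140e+00 -2.000e-03  2.104e+00]
[381.5 311. ] 2 [ 555.9 -314.2    5. ]
[399.  317.5] 6 [ 579.4 -355.2    5. ]
[360.9 344.9] 9 [ 448.5 -382.9    5. ]
[379.7 348.2] 9 [ 479.9 -413.2    5. ]
[405.  361.3] 9 [ 506.  -473.4    5. ]
[379.1 388.4] 11 [ 414.  -504.1    5. ]
top 156 (568.5807495117188, -339.4836730957031) [ 567.07587 -338.5094 ] 2.031
top 172 (526.5414428710938, -468.6180419921875) [ 525.81134 -467.54715] -2.841
dot (array([201.3, 250.5]), np.int32(14), array([465.5, 210.8,  20. ]))
dot (array([228.4, 249.6]), np.int32(13), array([469.5, 141. ,  20. ]))
in socket (461.2, 280.3) [458.2 276.6  64.4] ztop 64.98042688530109 1.067
```

Call:
{"name": "step_arm", "arguments": {"series": [21.5, -30.6, 0, 0, 0.4, 21.5, -30.6, 0, 0, 0.4, 21.5, -30.6, 0, 0, 0.4, 21.5, -30.6, 0, 0, 0.4, 21.6, -30.5, 0, 0, 0.4, 0, 0, -40, 0, 0.4, 0, 0, -50, 0, 0.4, 0, 0, -37, 0, 0.4, 0, 0, 0, 0, 0.4, 0, 0, 0, 0, 0.4]}}

```text
clock: 24.35
eef_pos: [568.6, -336.0, 83.5]
eef_rot: [3.141, 0.002, 2.102]
wrist_force: [-0.1, -0.5, -0.0]
finger_gap: 56.7
finger_force: 0.0
```

Call:
{"name": "step_arm", "arguments": {"series": [-1, 0, -30, 0, 0.4, 0, 0, -20, 0, 0.4, 0, 0, -12, 0, 0.4, 0, 0, 0, 0, 0.4, 0, 0, 0, 0, 1, 0, 0, 0, 0, 1, 0, 0, 0, 0, 1, 0, 0, 0, 0, 1, 0, 0, 0, 0, 1]}}

```text
clock: 25.48
eef_pos: [567.2, -335.9, 20.4]
eef_rot: [3.141, 0.001, 2.103]
wrist_force: [-0.7, 1.8, 4.8]
finger_gap: 29.4
finger_force: 20.0
```

Call:
{"name": "step_arm", "arguments": {"series": [0, 0, 20, 0, 1, 0, 0, 40, 0, 1, 0, 0, 50, 0, 1, 0, 0, 50, 0, 1, 0, 0, 30, 0, 1, -21.4, 30.6, 0, 0, 1, -21.4, 30.6, 0, 0, 1, -21.4, 30.6, 0, 0, 1, -21.4, 30.6, 0, 0, 1, -21.4, 30.6, 0, 0, 1, 0, 0, 0, 0, 1]}}

```text
clock: 26.85
eef_pos: [459.3, -181.5, 211.5]
eef_rot: [3.141, 0.001, 2.104]
wrist_force: [-0.3, 0.4, -0.8]
finger_gap: 30.1
finger_force: 20.0
```

Call:
{"name": "step_arm", "arguments": {"series": [0.5, 39.4, 0, 0, 1, 0.5, 39.4, 0, 0, 1, 0.5, 39.4, 0, 0, 1, 0.5, 39.4, 0, 0, 1, 0.5, 39.4, 0, 0, 1, 0.5, 39.4, 0, 0, 1, 0.5, 39.4, 0, 0, 1, 0.5, 39.4, 0, 0, 1, 0.5, 39.4, 0, 0, 1, 0.5, 39.4, 0, 0, 1, 0, 0, -40, 0, 1, 0, 0, -50, 0, 1, 0, 0, -40, 0, 1, 0, 0, -9, 0, 1, 0, 0, 0, 0, 1, 0, 0, 0, 0, 1]}}

```text
clock: 28.85
eef_pos: [466.1, 211.5, 72.7]
eef_rot: [3.139, 0.0, 2.103]
wrist_force: [-0.2, 0.4, -0.9]
finger_gap: 30.3
finger_force: 20.0
```

```bash
python3 - <<'E'
from h import *
s=manip.read_state(); e=s["eef_pos"]; print(e,s["eef_rot"]); zb=e[2]-19
p,d,i=cam("scene")
h=cv2.cvtColor(p,cv2.COLOR_BGR2HSV)
ym=((h[...,0]>8)&(h[...,0]<30)&(h[...,1]>80)&(h[...,2]>90)).astype(np.uint8)
t=e[3] if len(e)>3 else s["eef_rot"][2]
L=[proj([e[0]+26*q*np.cos(t),e[1]+26*q*np.sin(t),zb+2.5],i)[0].round(1) for q in(1,-1)]; print(L)
n,l,st,ce=cv2.connectedComponentsWithStats(ym)
for k in range(1,n):
    if min(np.hypot(*(ce[k]-q)) for q in L)<7: print(ce[k].round(1),st[k,4],ray(*ce[k],zb+2.5,i).round(1))
E
```

```text
[466.05954966 211.54332129  72.70687951] [3.13891812e+00 4.90889572e-04 2.10271847e+00]
[array([256.1, 209.1]), array([269.4, 213.1])]
[268.5 212.5] 4 [478.4 194.   56.2]
```

Call:
{"name": "step_arm", "arguments": {"series": [-1, -1, -12, 0, 1, 0, 0, -10, 0, 1, 0, 0, 0, 0, 1, 0, 0, -3, 0, 1, 0, 0, -2, 0, 1, 0, 0, 0, 0, 1]}}

```text
clock: 29.65
eef_pos: [464.3, 210.4, 44.2]
eef_rot: [3.141, 0.0, 2.103]
wrist_force: [2.9, 1.7, 3.6]
finger_gap: 29.7
finger_force: 20.0
```

In; contact at ledge height. Twist.

Call:
{"name": "step_arm", "arguments": {"series": [0.4, 0, 0.6, 0, 1, 0, 0, 0, -0.13, 1, 0, 0, 0, -0.13, 1, 0, 0, 0, -0.13, 1, 0, 0, 0, -0.13, 1, 0, 0, 0, -0.13, 1, 0, 0, 0, -0.13, 1, 0, 0, 0, -0.13, 1, 0, 0, 0, -0.05, 1, 0, 0, 0, -0.05, 1, 0, 0, 0, -0.04, 1, 0, 0, 0, 0, 1, 0, 0, 0, 0, 1]}}

```text
clock: 31.28
eef_pos: [465.0, 210.2, 44.7]
eef_rot: [3.14, -0.001, 1.053]
wrist_force: [6.2, 2.1, -2.0]
finger_gap: 29.9
finger_force: 20.0
```

```bash
python3 st.py
```

```text
31.27 [465.  210.2  44.7] [ 3.140e+00 -1.000e-03  1.053e+00] [ 6.2  2.1 -2. ] [ 0.092 -1.048  0.077] 29.9 [ 0.35  0.4   1.78 -0.    0.96  0.87]
```

Call:
{"name": "step_arm", "arguments": {"series": [0, 0, -2, 0, 1, 0, 0, -2, 0, 1, 0, 0, -2, 0, 1, 0, 0, 0, 0, 1]}}

```text
clock: 31.78
eef_pos: [465.0, 210.3, 38.6]
eef_rot: [3.14, -0.001, 1.053]
wrist_force: [5.9, 1.9, 0.0]
finger_gap: 30.1
finger_force: 20.0
```

Call:
{"name": "step_arm", "arguments": {"series": [0, 0, 0, 0, 0.47, 0, 0, 0, 0, 0.47, 0, 0, 0, 0, 0.47, 0, 0, 30, 0, 0.47, 0, 0, 50, 0, 0.47, 0, 0, 50, 0, 0.47, 0, 0, 40, 0, 0.47, 0, 0, 0, 0, 0.47, 0, -39.4, 0, -0.078, 0.4, 0, -39.4, 0, -0.078, 0.4, 0, -39.4, 0, -0.078, 0.4, 0, -39.4, 0, -0.078, 0.4, 0, -39.4, 0, -0.078, 0.4, 0, -39.4, 0, -0.078, 0.4, 0, -39.4, 0, -0.078, 0.4, 0, -39.4, 0, -0.078, 0.4, 0, -39.4, 0, -0.078, 0.4, 0, -39.4, 0, -0.078, 0.4, 0, 0, 0, 0, 0.4]}}

```text
clock: 34.15
eef_pos: [463.7, -185.4, 207.0]
eef_rot: [-3.14, 0.002, 0.269]
wrist_force: [0.7, 0.8, -0.4]
finger_gap: 56.1
finger_force: 0.0
```

```bash
python3 look.py b
```

```text
[ 463.7 -185.4  207. ] [-3.14e+00  2.00e-03  2.69e-01]
[360.9 344.9] 9 [ 448.5 -382.9    5. ]
[379.9 348.1] 8 [ 480.5 -413.2    5. ]
[405.  361.3] 9 [ 506.  -473.4    5. ]
[379.1 388.4] 11 [ 414.  -504.1    5. ]
none
top 173 (526.5867309570312, -468.3606262207031) [ 525.7807  -467.55347] -2.848
dot (array([228.5, 249.7]), np.int32(14), array([469.3, 140.6,  20. ]))
in socket (461.2, 280.3) [458.1 276.4  64.4] ztop 65.40447252724061 1.072
in socket (465.3, 210.6) [461.2 205.7  65. ] ztop 65.94356731271137 1.056
```

```bash
python3 - <<'E'
from h import *
w=np.load("W24.npy").reshape(-1,3)
m=(w[:,0]>500)&(w[:,0]<590)&(w[:,1]<-492)&(w[:,1]>-525); print(np.percentile(w[m,2],[50,95,100]))
E
```

```text
[ 2.66756783  9.04308826 10.61511361]
```

Call:
{"name": "step_arm", "arguments": {"series": [7.9, -35.2, 0, 0, 0.52, 7.9, -35.2, 0, 0, 0.52, 7.9, -35.2, 0, 0, 0.52, 7.9, -35.2, 0, 0, 0.52, 7.9, -35.2, 0, 0, 0.52, 7.9, -35.2, 0, 0, 0.52, 7.9, -35.2, 0, 0, 0.52, 7.9, -35.2, 0, 0, 0.52, 0, 0, -40, 0, 0.52, 0, 0, -50, 0, 0.52, 0, 0, -37, 0, 0.52, 0, 0, 0, 0, 0.52, 0, 0, 0, 0, 0.52]}}

```text
clock: 35.88
eef_pos: [528.6, -465.2, 83.5]
eef_rot: [3.14, -0.001, 0.274]
wrist_force: [0.7, -0.3, 0.5]
finger_gap: 45.1
finger_force: 0.0
```

Call:
{"name": "step_arm", "arguments": {"series": [-1, -1, -30, 0, 0.52, 0, 0, -20, 0, 0.52, 0, 0, -12, 0, 0.52, 0, 0, 0, 0, 0.52, 0, 0, 0, 0, 1, 0, 0, 0, 0, 1, 0, 0, 0, 0, 1, 0, 0, 0, 0, 1, 0, 0, 0, 0, 1]}}

```text
clock: 37.0
eef_pos: [527.0, -466.7, 20.5]
eef_rot: [3.14, -0.001, 0.273]
wrist_force: [-0.2, 0.1, 6.6]
finger_gap: 29.9
finger_force: 19.9
```

Call:
{"name": "step_arm", "arguments": {"series": [0, 0, 20, 0, 1, 0, 0, 40, 0, 1, 0, 0, 50, 0, 1, 0, 0, 50, 0, 1, 0, 0, 30, 0, 1, -7.9, 35.2, 0, 0.1076, 1, -7.9, 35.2, 0, 0.1076, 1, -7.9, 35.2, 0, 0.1076, 1, -7.9, 35.2, 0, 0.1076, 1, -7.9, 35.2, 0, 0.1076, 1, -7.9, 35.2, 0, 0.1076, 1, -7.9, 35.2, 0, 0.1076, 1, -7.9, 35.2, 0, 0.1076, 1, 0, 0, 0, 0, 1]}}

```text
clock: 38.75
eef_pos: [463.2, -183.2, 210.9]
eef_rot: [3.14, -0.0, 1.137]
wrist_force: [0.4, -0.7, -0.7]
finger_gap: 30.0
finger_force: 19.9
```

Call:
{"name": "step_arm", "arguments": {"series": [0.6, 36.2, 0, 0.1076, 1, 0.6, 36.2, 0, 0.1076, 1, 0.6, 36.2, 0, 0.1076, 1, 0.6, 36.2, 0, 0.1076, 1, 0.6, 36.2, 0, 0.1076, 1, 0.6, 36.2, 0, 0.1076, 1, 0.6, 36.2, 0, 0.1076, 1, 0.6, 36.2, 0, 0.1076, 1, 0.6, 36.2, 0, 0.1076, 1, 0, 0, -40, 0, 1, 0, 0, -50, 0, 1, 0, 0, -40, 0, 1, 0, 0, -9, 0, 1, 0, 0, 0, 0, 1, 0, 0, 0, 0, 1]}}

```text
clock: 40.62
eef_pos: [469.9, 141.2, 72.3]
eef_rot: [3.139, 0.001, 2.102]
wrist_force: [-0.6, 0.1, -1.7]
finger_gap: 30.0
finger_force: 19.9
```

```bash
python3 - <<'E'
from h import *
s=manip.read_state(); e=s["eef_pos"]; print(e,s["eef_rot"]); zb=e[2]-19
p,d,i=cam("scene")
h=cv2.cvtColor(p,cv2.COLOR_BGR2HSV)
ym=((h[...,0]>8)&(h[...,0]<30)&(h[...,1]>80)&(h[...,2]>90)).astype(np.uint8)
t=s["eef_rot"][2]
L=[proj([e[0]+26*q*np.cos(t),e[1]+26*q*np.sin(t),zb+2.5],i)[0].round(1) for q in(1,-1)]; print(L)
n,l,st,ce=cv2.connectedComponentsWithStats(ym)
for k in range(1,n):
    if min(np.hypot(*(ce[k]-q)) for q in L)<7: print(ce[k].round(1),st[k,4],ray(*ce[k],zb+2.5,i).round(1))
E
```

```text
[469.85192574 141.1500841   72.27925338] [3.13908429e+00 8.15400628e-04 2.10158861e+00]
[array([266.1, 218.8]), array([280. , 223.1])]
[278.5 222. ] 2 [481.7 126.8  55.8]
[263. 224.] 1 [436.2 141.1  55.8]
```

Call:
{"name": "step_arm", "arguments": {"series": [-0.8, -0.6, -12, 0, 1, 0, 0, -10, 0, 1, 0, 0, 0, 0, 1, 0, 0, -3, 0, 1, 0, 0, -2, 0, 1, 0, 0, 0, 0, 1]}}

```text
clock: 41.42
eef_pos: [468.5, 140.6, 44.2]
eef_rot: [3.14, 0.0, 2.102]
wrist_force: [0.4, 0.9, 5.3]
finger_gap: 29.8
finger_force: 20.0
```

Call:
{"name": "step_arm", "arguments": {"series": [0.3, 0, 0.8, 0, 1, 0, 0, 0, -0.13, 1, 0, 0, 0, -0.13, 1, 0, 0, 0, -0.13, 1, 0, 0, 0, -0.13, 1, 0, 0, 0, -0.13, 1, 0, 0, 0, -0.13, 1, 0, 0, 0, -0.13, 1, 0, 0, 0, -0.05, 1, 0, 0, 0, -0.05, 1, 0, 0, 0, -0.04, 1, 0, 0, 0, 0, 1, 0, 0, 0, 0, 1]}}

```text
clock: 43.05
eef_pos: [468.4, 140.2, 44.3]
eef_rot: [3.141, 0.0, 1.053]
wrist_force: [2.9, -4.3, -2.0]
finger_gap: 29.9
finger_force: 20.0
```

Call:
{"name": "step_arm", "arguments": {"series": [0, 0, -2, 0, 1, 0, 0, -2, 0, 1, 0, 0, -2, 0, 1, 0, 0, 0, 0, 1]}}

```text
clock: 43.55
eef_pos: [468.5, 140.5, 38.4]
eef_rot: [3.141, -0.0, 1.052]
wrist_force: [4.3, -1.1, -0.2]
finger_gap: 29.9
finger_force: 20.0
```

Call:
{"name": "step_arm", "arguments": {"series": [0, 0, 0, 0, 0.47, 0, 0, 0, 0, 0.47, 0, 0, 0, 0, 0.47, 0, 0, 30, 0, 0.47, 0, 0, 50, 0, 0.47, 0, 0, 50, 0, 0.47, 0, 0, 40, 0, 0.47, 0, 0, 0, 0, 0.47, -17.6, -35, 0, 0.115, 1, -17.6, -35, 0, 0.115, 1, -17.6, -35, 0, 0.115, 1, -17.6, -35, 0, 0.115, 1, -17.6, -35, 0, 0.115, 1, 0, 0, 0, 0, 1]}}

```text
clock: 45.3
eef_pos: [379.3, -35.8, 207.4]
eef_rot: [-3.14, -0.0, 1.625]
wrist_force: [-0.5, -0.4, -0.3]
finger_gap: 0.8
finger_force: 0.0
```

```bash
python3 look.py c; python3 - <<'E'
import cv2
p=cv2.imread("pics/cs.png"); cv2.imwrite("pics/c1.png",cv2.resize(p[165:255,195:345],None,fx=5,fy=5,interpolation=cv2.INTER_CUBIC))
E
```

```text
[379.3 -35.8 207.4] [-3.14  -0.     1.625]
[360.9 344.9] 9 [ 448.5 -382.9    5. ]
[379.7 348.2] 9 [ 479.9 -413.2    5. ]
[379.1 388.4] 11 [ 414.  -504.1    5. ]
none
none
in socket (461.2, 280.3) [458.3 277.   64.7] ztop 65.10999516602055 1.06
in socket (465.3, 210.6) [462.9 205.9  64.6] ztop 64.97897081178041 1.051
in socket (469.3, 140.6) [466.2 139.2  65. ] ztop 65.39651254796627 1.052
```

View pics/c1.png

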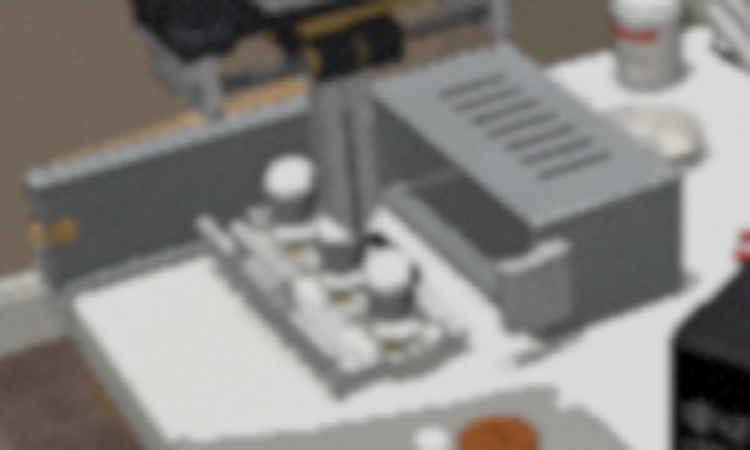

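Call:
{"name": "step_arm", "arguments": {"series": [0, 34.5, 0, 0, 1, 0, 34.5, 0, 0, 1, 0, 34.5, 0, 0, 1, 0, 34.5, 0, 0, 1, 0, 34.5, 0, 0, 1, 0, 34.5, 0, 0, 1, 0, 35, 0, 0, 1, 0, 0, -45, 0, 1, 0, 0, -50, 0, 1, 0, 0, -45, 0, 1, 0, 0, -27, 0, 1, 0, 0, 0, 0, 1]}}

```text
clock: 46.9
eef_pos: [378.9, 207.8, 39.6]
eef_rot: [-3.137, 0.001, 1.627]
wrist_force: [-0.2, -0.9, 1.1]
finger_gap: 0.5
finger_force: 0.0
```

Call:
{"name": "step_arm", "arguments": {"series": [8, 0.4, 0, 0, 1, 6, 0.4, 0, 0, 1, 6, 0.4, 0, 0, 1, 9, 0.5, 0, 0, 1, 10, 0.6, 0, 0, 1, 10, 0.6, 0, 0, 1, 10, 0.6, 0, 0, 1, 10, 0.6, 0, 0, 1, 10, 0.6, 0, 0, 1, 10, 0.6, 0, 0, 1, 10, 0.6, 0, 0, 1, 10, 0.6, 0, 0, 1, 10, 0.6, 0, 0, 1, 8, 0.5, 0, 0, 1, 5, 0.3, 0, 0, 1, 3, 0.1, 0, 0, 1, 0, 0, 0, 0, 1]}}

```text
clock: 49.02
eef_pos: [515.6, 215.6, 41.4]
eef_rot: [3.141, -0.0, 1.627]
wrist_force: [0.8, -0.8, 0.9]
finger_gap: 0.2
finger_force: 0.0
```

Call:
{"name": "step_arm", "arguments": {"series": [3, 0.2, 0, 0, 1, 3, 0.2, 0, 0, 1, 2, 0.1, 0, 0, 1, 0, 0, 0, 0, 1]}}

```text
clock: 49.52
eef_pos: [523.6, 216.0, 41.4]
eef_rot: [3.141, -0.0, 1.627]
wrist_force: [-0.3, 1.1, -0.2]
finger_gap: 0.7
finger_force: 0.0
```

Call:
{"name": "step_arm", "arguments": {"series": [2, 0.1, 0, 0, 1, 2, 0.1, 0, 0, 1, 0, 0, 0, 0, 1]}}

```text
clock: 49.9
eef_pos: [524.9, 216.0, 41.3]
eef_rot: [-3.135, 0.001, 1.627]
wrist_force: [-21.3, -3.1, 14.4]
finger_gap: 0.5
finger_force: 10.8
```

Call:
{"name": "step_arm", "arguments": {"series": [-8, -0.5, 0, 0, 1, -20, -1, 0, 0, 1, -20, -1, 0, 0, 1, 0, 0, 40, 0, 1, 0, 0, 50, 0, 1, 0, 0, 50, 0, 1, 0, 0, 20, 0, 1, -20, 20, 0, 0, 1, -20, 20, 0, 0, 1, -20, 20, 0, 0, 1, -20, 20, 0, 0, 1, -20, 20, 0, 0, 1, -20, 25, 0, 0, 1, -6, 19, 0, 0, 1, 0, 0, 0, 0, 1]}}

```text
clock: 51.78
eef_pos: [353.4, 358.4, 201.2]
eef_rot: [3.141, -0.0, 1.628]
wrist_force: [0.1, -0.7, -0.6]
finger_gap: 0.8
finger_force: 0.0
```

```bash
python3 st.py; python3 - <<'E'
from h import *
D=[]
for k in range(8):
    p,d,i=cam("top"); D.append(d)
W=cloud(np.median(D,0).astype(np.float32),i); cv2.imwrite("pics/d.png",p)
q=W.reshape(-1,3); m=(q[:,0]>490)&(q[:,0]<560)&(abs(q[:,1]-200)<25)&(q[:,2]>50)&(q[:,2]<72); print("bar",q[m].mean(0).round(1),m.sum(),"x range",q[m][:,0].min(),q[m][:,0].max())
m=(q[:,2]>82)&(q[:,2]<98)&(q[:,0]<515)&(q[:,0]>285)&(q[:,1]>290)&(q[:,1]<350); c=q[m]
for lo in range(290,510,40):
    k=c[(c[:,0]>lo)&(c[:,0]<lo+40)]; 
    if len(k): print(lo,len(k),np.percentile(k[:,1],[2,98]).round(1))
H=np.array([523,325.5]);ex=np.array([.998,.058]);ey=np.array([-.058,.998])
def T(th,off=22,r=170):return H+r*(-ey*np.cos(th)-ex*np.sin(th))+off*(-ex*np.cos(th)+ey*np.sin(th))
prev=T(np.pi/2); print(T(np.pi/2,42),prev)
for k in range(17,-2,-1):
    c=T(np.radians(5*k)); print(5*k,c.round(1),(c-prev).round(1)); prev=c
E
```

```text
51.77 [353.4 358.4 201.2] [ 3.141 -0.     1.628] [ 0.1 -0.7 -0.6] [-0.01   0.011 -0.004] 0.8 [ 0.72  0.19  1.65 -0.    1.3   0.66]
bar [539.3 199.3  63. ] 79 x range 534.9984709380317 545.5125128841081
290 107 [311.8 332. ]
330 141 [312.3 332.6]
370 144 [314.2 334.1]
410 146 [315.1 335.6]
450 134 [317.5 337.1]
490 90 [317.5 338. ]
[350.904 357.556] [352.064 337.596]
85 [351.7 322.7] [ -0.4 -14.9]
80 [352.6 307.7] [  0.9 -14.9]
75 [354.8 292.9] [  2.2 -14.8]
70 [358.2 278.4] [  3.5 -14.5]
65 [363.  264.2] [  4.7 -14.2]
60 [368.9 250.5] [  5.9 -13.7]
55 [376.  237.4] [  7.1 -13.1]
50 [384.3 224.9] [  8.2 -12.5]
45 [393.6 213.2] [  9.3 -11.7]
40 [403.9 202.3] [ 10.3 -10.9]
35 [415.  192.4] [11.2 -9.9]
30 [427.1 183.5] [12.  -8.9]
25 [439.8 175.7] [12.7 -7.8]
20 [453.2 169. ] [13.4 -6.7]
15 [467.1 163.5] [13.9 -5.5]
10 [481.4 159.3] [14.3 -4.3]
5 [496.1 156.3] [14.6 -3. ]
0 [510.9 154.6] [14.9 -1.7]
-5 [525.8 154.2] [14.9 -0.4]
```

Call:
{"name": "step_arm", "arguments": {"series": [0, 0, -45, 0, 1, 0, 0, -50, 0, 1, 0, 0, -50, 0, 1, 0, 0, -26, 0, 1, 0, 0, 0, 0, 1, -0.5, -8, 0, 0, 1, -0.5, -8, 0, 0, 1, 0, -5, 0, 0, 1, 0, 0, 0, 0, 1]}}

```text
clock: 53.3
eef_pos: [352.6, 336.4, 30.8]
eef_rot: [3.141, -0.0, 1.626]
wrist_force: [-0.6, 0.7, 0.2]
finger_gap: 0.2
finger_force: 0.0
```

Call:
{"name": "step_arm", "arguments": {"series": [-0.4, -14.9, 0, 0.0873, 1, 0.9, -14.9, 0, 0.0873, 1, 2.2, -14.8, 0, 0.0873, 1, 3.5, -14.5, 0, 0.0873, 1, 4.7, -14.2, 0, 0.0873, 1, 5.9, -13.7, 0, 0.0873, 1, 7.1, -13.1, 0, 0.0873, 1, 8.2, -12.5, 0, 0.0873, 1, 9.3, -11.7, 0, 0.0873, 1, 10.3, -10.9, 0, 0.0873, 1, 11.2, -9.9, 0, 0.0873, 1, 12, -8.9, 0, 0.0873, 1, 12.7, -7.8, 0, 0.0873, 1, 13.4, -6.7, 0, 0.0873, 1, 13.9, -5.5, 0, 0.0873, 1, 0, 0, 0, 0, 1]}}

```text
clock: 55.3
eef_pos: [467.7, 162.5, 30.4]
eef_rot: [3.141, 0.0, 2.935]
wrist_force: [-0.6, -0.4, -0.4]
finger_gap: 0.6
finger_force: 0.0
```

Call:
{"name": "step_arm", "arguments": {"series": [14.3, -3.7, 0, 0.0873, 1, 7.3, -1.5, 0, 0.0436, 1, 7.3, -1.4, 0, 0.0436, 1, 4, -0.5, 0, 0.02, 1, 4, -0.5, 0, 0.02, 1, 3, -0.4, 0, 0.02, 1, 0, 0, 0, 0, 1]}}

```text
clock: 56.18
eef_pos: [507.1, 154.8, 30.3]
eef_rot: [3.142, 0.0, -3.113]
wrist_force: [-0.5, 0.5, -0.5]
finger_gap: 1.1
finger_force: 0.2
```

Call:
{"name": "step_arm", "arguments": {"series": [2, 0, 0, 0.01, 1, 2, 0, 0, 0, 1, 0, 0, 0, 0, 1]}}

```text
clock: 56.55
eef_pos: [511.1, 154.6, 30.3]
eef_rot: [-3.142, -0.0, -3.102]
wrist_force: [-3.1, -1.0, 1.0]
finger_gap: 0.7
finger_force: 1.1
```

Call:
{"name": "step_arm", "arguments": {"series": [2, 0, 0, 0, 1, 2, 0, 0, 0, 1, 0, 0, 0, 0, 1]}}

```text
clock: 56.92
eef_pos: [511.1, 154.5, 30.2]
eef_rot: [-3.141, -0.01, -3.102]
wrist_force: [-38.0, -2.5, 25.4]
finger_gap: 1.0
finger_force: 19.0
```

Call:
{"name": "step_arm", "arguments": {"series": [-6, 0, 0, 0, 1, -20, 0, 0, 0, 1, -30, 0, 0, 0, 1, 0, 0, 40, 0, 1, 0, 0, 50, 0, 1, 0, 0, 50, 0, 1, -30, -40, 20, 0, 1, -20, -50, 0, 0, 1, -10, -50, 0, 0, 1, 0, -50, 0, 0, 1, 0, -50, 0, 0, 1, 0, -50, 0, 0, 1, 0, 0, 0, 0, 1]}}

```text
clock: 58.55
eef_pos: [399.1, -137.8, 190.3]
eef_rot: [-3.141, 0.001, -3.106]
wrist_force: [-1.1, 1.1, 0.1]
finger_gap: 0.5
finger_force: 0.0
```

```bash
python3 - <<'E'
from h import *
D=[]
for k in range(8):
    p,d,i=cam("top"); D.append(d)
W=cloud(np.median(D,0).astype(np.float32),i); q=W.reshape(-1,3)
F=np.array([543,214]);ex=np.array([.998,.058]);ey=np.array([-.058,.998])
b=np.c_[(q[:,:2]-F)@ex,(q[:,:2]-F)@ey,q[:,2]]
m=(b[:,2]>80)&(b[:,2]<98)&(b[:,0]<3)&(b[:,0]>-60)
for lo in range(-120,120,40):
    k=b[m&(b[:,1]>lo)&(b[:,1]<lo+40)]
    if len(k): print(lo,len(k),np.percentile(k[:,0],[2,20,50]).round(1))
s,_,_=cam("scene")
a=cv2.resize(s[160:250,200:330],None,fx=4,fy=4,interpolation=cv2.INTER_CUBIC); t=cv2.resize(p[165:265,140:260],(520,433),interpolation=cv2.INTER_CUBIC)
o=np.zeros((433,520,3),np.uint8)
cv2.imwrite("pics/e.png",cv2.resize(np.hstack([t,np.vstack([a,np.zeros((433-360,520,3),np.uint8)])]),(800,333)))
print([proj([x,y,5],manip.camera_info("top"))[0].round() for x,y in((400,-200),)])
E
```

```text
-120 132 [-28.  -24.2 -16.1]
-80 177 [-27.6 -23.1 -15.5]
-40 162 [-27.9 -24.2 -16.7]
0 173 [-27.6 -23.1 -15. ]
40 158 [-27.4 -24.1 -16.5]
80 144 [-27.3 -22.6 -14.9]
[array([359., 280.])]
```

View pics/e.png

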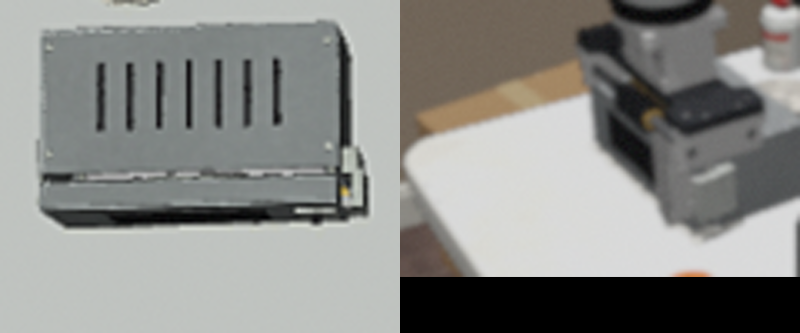

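The door lies flush, with its outer face 27.5 mm in front of the box along its whole width. The brass bolt sits behind the strike at about (345,192) in the picture, and the door stayed shut when I drew back.

```bash
python3 -c "
from cell import manip; print(manip.sign_off())"
```

```text
the job is handed in; nothing more can be done
None
```

All three lamp modules are locked in their own sockets, the carriage is home, and the door measures flush and looks latched; I never reached near the screwdriver, heatsink or tape roll, and I signed the job off at about 59 s without seeing a verdict.

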